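# Fill the pallet layer, bar it and signal it ready

### The job

Complete the single layer of parts cases on the transit pallet: leave the cases already on it where they are, put a spare case flat and square in every empty outline of the pattern (three side by side in the far row, two end to end in the near row) and leave any case not needed on the table. Then slide the retaining rod through the eyelet at the near edge of the pallet, bed its other end in the open saddle so that it is centred and sticks out about equally beyond both, and finally push the ready-signal lever right over. Leave the other things on the table alone.

Things in the scene. Friction and masses are not known exactly. Their poses are not given: they have to be found in the camera images.
- loaded0: grey lidded parts case 82 long x 54 wide x 44 tall, about 0.35 kg, with a black bar handle on its lid: bar 46 long (along the case) x 14 wide x 14 tall, its underside 20 above the lid, its top 78 above the case's underside. Origin: centre of the underside; x along the 82 mm length, y across, z up. Alike either way round. May already stand on the pallet, at place0; None when it is absent
- loaded1: grey lidded parts case 82 long x 54 wide x 44 tall, about 0.35 kg, with a black bar handle on its lid: bar 46 long (along the case) x 14 wide x 14 tall, its underside 20 above the lid, its top 78 above the case's underside. Origin: centre of the underside; x along the 82 mm length, y across, z up. Alike either way round. May already stand on the pallet, at place1; None when it is absent
- loaded2: grey lidded parts case 82 long x 54 wide x 44 tall, about 0.35 kg, with a black bar handle on its lid: bar 46 long (along the case) x 14 wide x 14 tall, its underside 20 above the lid, its top 78 above the case's underside. Origin: centre of the underside; x along the 82 mm length, y across, z up. Alike either way round. May already stand on the pallet, at place2; None when it is absent
- loaded3: grey lidded parts case 82 long x 54 wide x 44 tall, about 0.35 kg, with a black bar handle on its lid: bar 46 long (along the case) x 14 wide x 14 tall, its underside 20 above the lid, its top 78 above the case's underside. Origin: centre of the underside; x along the 82 mm length, y across, z up. Alike either way round. May already stand on the pallet, at place3; None when it is absent
- loaded4: grey lidded parts case 82 long x 54 wide x 44 tall, about 0.35 kg, with a black bar handle on its lid: bar 46 long (along the case) x 14 wide x 14 tall, its underside 20 above the lid, its top 78 above the case's underside. Origin: centre of the underside; x along the 82 mm length, y across, z up. Alike either way round. May already stand on the pallet, at place4; None when it is absent
- spare0: grey lidded parts case 82 long x 54 wide x 44 tall, about 0.35 kg, with a black bar handle on its lid: bar 46 long (along the case) x 14 wide x 14 tall, its underside 20 above the lid, its top 78 above the case's underside. Origin: centre of the underside; x along the 82 mm length, y across, z up. Alike either way round. A spare, standing on the table
- spare1: grey lidded parts case 82 long x 54 wide x 44 tall, about 0.35 kg, with a black bar handle on its lid: bar 46 long (along the case) x 14 wide x 14 tall, its underside 20 above the lid, its top 78 above the case's underside. Origin: centre of the underside; x along the 82 mm length, y across, z up. Alike either way round. A spare, standing on the table
- spare2: grey lidded parts case 82 long x 54 wide x 44 tall, about 0.35 kg, with a black bar handle on its lid: bar 46 long (along the case) x 14 wide x 14 tall, its underside 20 above the lid, its top 78 above the case's underside. Origin: centre of the underside; x along the 82 mm length, y across, z up. Alike either way round. A spare, standing on the table
- spare3: grey lidded parts case 82 long x 54 wide x 44 tall, about 0.35 kg, with a black bar handle on its lid: bar 46 long (along the case) x 14 wide x 14 tall, its underside 20 above the lid, its top 78 above the case's underside. Origin: centre of the underside; x along the 82 mm length, y across, z up. Alike either way round. A spare, standing on the table
- place0 (a point): centre of a painted outline on the pallet's top (far row, right (-y)), where the underside centre of a case belongs; the case lies there with its length along the pallet's x. Neighbouring cases are 3 to 5 mm apart; the handles of side-by-side far-row cases leave 44 mm between them, so open the gripper only part way
- place1 (a point): centre of a painted outline on the pallet's top (far row, middle), where the underside centre of a case belongs; the case lies there with its length along the pallet's x. Neighbouring cases are 3 to 5 mm apart; the handles of side-by-side far-row cases leave 44 mm between them, so open the gripper only part way
- place2 (a point): centre of a painted outline on the pallet's top (far row, left (+y)), where the underside centre of a case belongs; the case lies there with its length along the pallet's x. Neighbouring cases are 3 to 5 mm apart; the handles of side-by-side far-row cases leave 44 mm between them, so open the gripper only part way
- place3 (a point): centre of a painted outline on the pallet's top (near row, right (-y)), where the underside centre of a case belongs; the case lies there with its length along the pallet's y. Neighbouring cases are 3 to 5 mm apart; the handles of side-by-side far-row cases leave 44 mm between them, so open the gripper only part way
- place4 (a point): centre of a painted outline on the pallet's top (near row, left (+y)), where the underside centre of a case belongs; the case lies there with its length along the pallet's y. Neighbouring cases are 3 to 5 mm apart; the handles of side-by-side far-row cases leave 44 mm between them, so open the gripper only part way
- pallet: fixed plywood transit pallet, 220 (x) x 230 (y), top 32 above the table. Origin: centre of its underside on the table; x points from the near (rod) edge to the far edge, y along the rod edge towards the eyelet, z up. Five painted outlines: three cases side by side, lengthwise along x, in the far row; two end to end, lengthwise along y, in the near row. The near row's edge is 45 from the rod line
- eyelet (a point): centre of the round hole, 17 across, in a steel lug 12 thick (36 x 36) at the pallet's near left corner (+y); the hole's axis runs along the pallet's y, 48 above the pallet's top. Facing it, 160 along the pallet's -y, stands an open-topped saddle 12 thick on the same axis: slot 17 wide, its floor 8.5 below the axis, its cheeks rising 12 above the axis
- rod: retaining rod, steel, 10 diameter, 210 long overall, with a black grip block 40 long x 26 wide x 40 tall around its middle (the rod sticks out 85 at each end), 0.22 kg. Origin: on the rod's axis, at mid-length; the block reaches 24 below and 16 above the axis; x along the rod, z up. Alike either way round. Its block stands on the table at the start
- signal (a joint): ready-signal toggle lever, rad: 0 leaning towards its base's -x, 1.0 fully over towards its base's +x; stays where it is left
- signal_tip (a point): top end of the signal lever, 80 long
- signal_base: housing block of the signal lever on the table; the lever swings towards its x axis. Origin: centre of its underside
- oil: small bottle 44 across, 110 tall, not part of the job
- blank_box: square cardboard box without handle, 60 x 60 x 36, not part of the job
- bushing: steel bushing, 40 across, 30 tall, not part of the job

How it is judged:
By the outcome, as a careful person would: the job done as asked, in the order asked, and still so for the second after the job is handed in, with the robot touching nothing.
Of loaded0, loaded1, loaded2, loaded3, loaded4 only 1 to 2 are there at a start; the rules pass over those that are not, and their reading is None.
At some moment in a run one of spare0, spare1, spare2, spare3 may be knocked a few centimetres aside while the robot is not near it.
It also fails if it takes over 210 s, if anything falls off the work surface, if the arm or the gripper's body presses on something with over 40 N, if the wrist force passes 120 N, or if a joint passes its speed limit or range.

### The arm

A 6-joint arm with a two-finger parallel gripper is mounted at the origin on the work surface. World frame = base frame: x ahead of the robot, y to its left, z up, the work surface at z = 0. Lengths are in m, angles in rad, forces in N, time in s.
With the tool pointing down it reaches from about 0.375 to 0.975 m from the base axis. Payload 3.8 kg.
Tool frame: the origin (TCP) lies between the finger pads; the fingertips stand 8 mm ahead of it and the grasp point (between the pads) lies 11 mm behind it (tcp_to_tips is the distance from the TCP to the fingertips, in m); z points along the fingers, y is the line along which they close (so a half turn about z gives the same grasp; the last joint's range is limited). The gripper opens to 85 mm and grips with 20 to 120 N. Pads are 22 mm wide; open, the fingers measure 114 mm over their backs; the gripper's body (76 mm by 85 mm) begins 54 mm behind the grasp point. The pads swing forward as they close: fully open they stand 13 mm farther back than shut.
Start: joints at [1.189, 0.264, 1.604, -0, 1.274, -0.037], TCP at [0.228, 0.635, 0.239] pointing down, gripper open.
Joint ranges: [-2.63, 2.63], [-0.94, 2.18], [0.31, 2.57], [-1.31, 4.45], [0, 2.66], [-2.55, 2.55]. Speed limits (rad/s): [2.57, 2.57, 3.14, 3.14, 3.14, 3.14].

### API

Orientations are given as a rotation vector (axis times angle).
In Python, from workcell import * gives the robot as it stands.
- The arm moves only by the tool move_arm, never from a script. Its argument "series" is one flat list of numbers, 7 for each row, row after row: the finger opening in cm, from 0 to 8.54, then the shift along the tool's x, y, z in cm, then the turn, a rotation vector about the tool's x, y, z in degrees. A call has 1 to 5 rows; each row shifts and turns the commanded pose from where the row before left it, along the tool's axes as they then stand; what a row does not reach is not made up. A row lasts 1/8 s, in which the tool goes at most 62.5 mm and 10.7 degrees, less where a joint would pass 70% of its speed; a pose out of reach is approached as far as the arm can. A call is refused whole if a number of a shift passes 6.25 or a number of a turn 10.7, either way. A call with a gripper value outside its range is refused whole. The fingers move at their own pace and stop on an object; "grip_force" is the grip in N (left out, the last holds). Time passes only in rows, so rows that do not move let the fingers close. It gives the time, the measured TCP pose, the force, the opening and the grip force at its end, in the units of the state.
- read_state(): the state, without advancing time (a new reading comes with each control period).
- read_camera(name): name is "side" or "top" or "wrist"; returns the picture (400x640x3 uint8, red, green, blue); there is no depth.
- calibration(name): a dict with "camera_matrix" (3x3 intrinsics, pixels), "rvec" (rotation vector, rad) and "tvec" (3), from world to camera coordinates, as OpenCV has them. Camera axes: x right, y down, z forward; pixel columns grow to the right and rows downward; lengths in m; the calibration is good to about 2 mm. A picture is of the moment at which its call begins: read the wrist's pose just before it. calibration takes no time and is no camera call; for the wrist camera it gives the pose at the moment of the call.
- finish_job(): hands the job in; it is judged then, once.
The state is a dict: "time": time; "q": joint angles; "joint_vel": joint speeds; "joint_torque": joint torques, N m; "tool_pos": TCP position; "tcp_rot": TCP orientation; "wrist_force": force on the tool from outside, world axes, zero at the start; "torque": the same for the moment, N m; "width": opening from 0.0 (shut) to 1.0 (fully open); "grip_force": force on a finger pad.
Only numpy, scipy, OpenCV 4.12 (cv2) and the standard library are available. Lean on these libraries where they do the work, as an engineer would, in place of code of your own. Each camera call takes 0.05 s, during which the arm holds its last target. There are 200 camera calls.

## Working session

There is one attempt and no reset: what is moved stays moved. The work goes in short steps, Python scripts to look and compute and a tool call to move; the robot and the scene stay as the last step left them, time stands still between calls to the robot, and variables do not carry over. Pictures are saved under pics/ and viewed, at most 14 in all, crops included, and the job is handed in when it is done.

Besides the shell and the picture viewer there is one more tool, called after "Emit:" as name(argument=value, ...) on one line, values as JSON. move_arm: Moves the arm, as the interface text tells. Its arguments: {"type":"object","properties":{"series":{"type":"array"},"grip_force":{"type":"number"}},"required":["series"]}

```bash
mkdir -p pics; ls; python3 - <<'E'
from workcell import *
import cv2
s=read_state();print({k:s[k] for k in('time','tool_pos','tcp_rot','width','wrist_force')})
for n in('top','side'):
    c=calibration(n);print(n,c)
    cv2.imwrite(f'pics/{n}0.png',cv2.cvtColor(read_camera(n),cv2.COLOR_RGB2BGR))
E
```

```text
pics
{'time': 0.0, 'tool_pos': array([0.2279073 , 0.63463634, 0.23798391]), 'tcp_rot': array([-0.53884153, -3.09461766,  0.00327852]), 'width': 0.9977686261329011, 'wrist_force': array([ 1.08019354, -0.45119256, -0.25793573])}
top {'camera_matrix': array([[520.94763959,   0.        , 328.96393242],
       [  0.        , 520.94763959, 196.95016002],
       [  0.        ,   0.        ,   1.        ]]), 'rvec': array([ 2.13010303, -2.09004923,  0.21899118]), 'tvec': array([-0.00741505,  0.52923266,  1.22676643])}
side {'camera_matrix': array([[424.36272926,   0.        , 323.09751492],
       [  0.        , 424.36272926, 193.60571241],
       [  0.        ,   0.        ,   1.        ]]), 'rvec': array([ 2.22385032, -0.41702483,  0.17303339]), 'tvec': array([-0.51049331,  0.21494637,  1.00711767])}
```

View pics/top0.png

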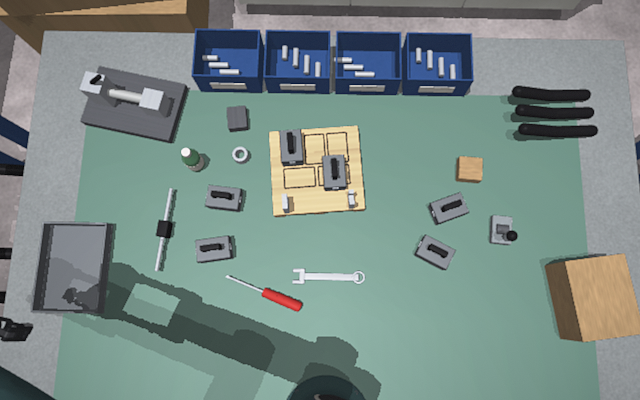

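View pics/side0.png

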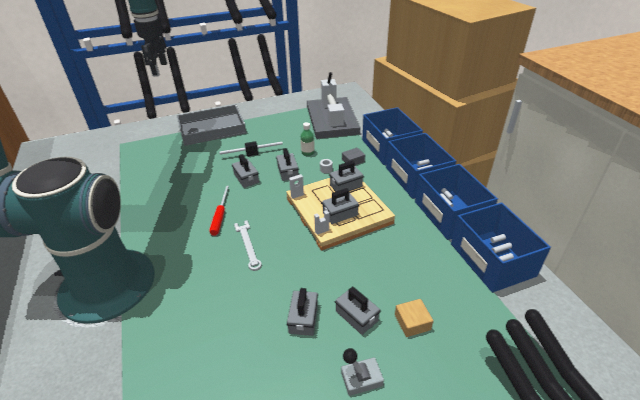

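```bash
python3 - <<'E'
import cv2,numpy as np
a=cv2.imread('pics/top0.png')
c1=cv2.resize(a[115:225,190:390],None,fx=4,fy=4,interpolation=cv2.INTER_CUBIC)
cv2.imwrite('pics/z1.png',c1)
r=cv2.resize(a[145:275,410:530],None,fx=4,fy=4,interpolation=cv2.INTER_CUBIC)
l=cv2.resize(a[175:275,140:220],None,fx=4,fy=4,interpolation=cv2.INTER_CUBIC)
o=np.zeros((520,800,3),np.uint8);o[:520,:480]=r;o[:400,480:800]=l
cv2.imwrite('pics/z2.png',o)
E
```

```text
(no output)
```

View pics/z1.png

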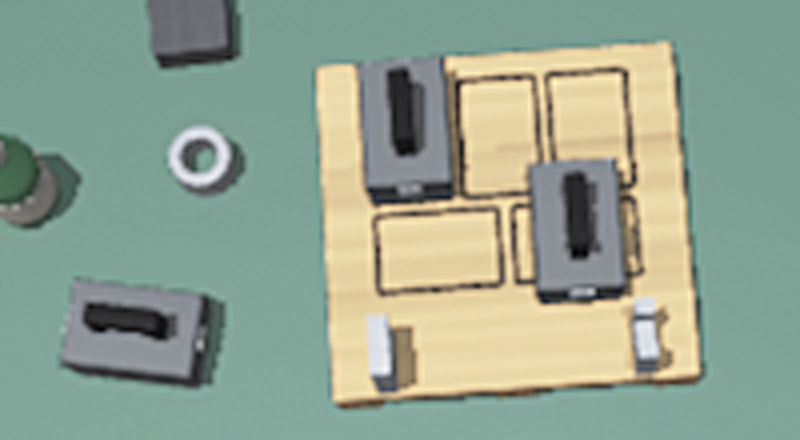

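View pics/z2.png

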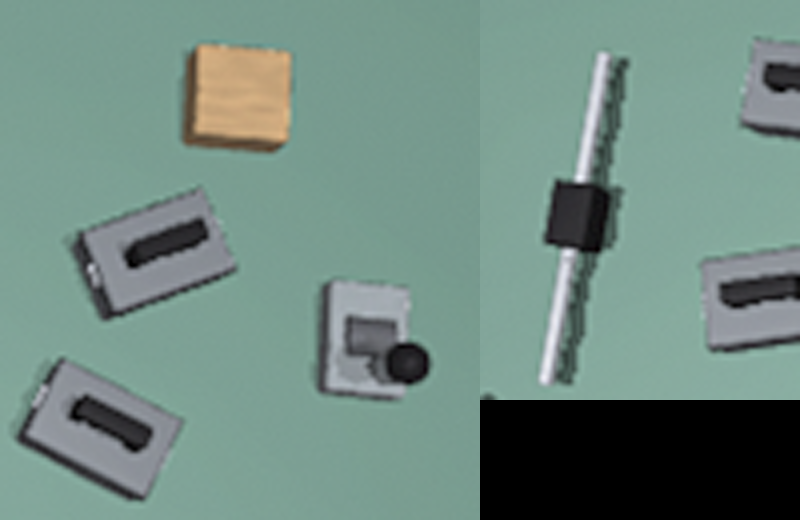

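```bash
cat > h.py <<'E'
from workcell import *
import cv2,numpy as np
from scipy.spatial.transform import Rotation as R
def cal(n):
    c=calibration(n);return c['camera_matrix'],cv2.Rodrigues(c['rvec'])[0],c['tvec']
def bp(c,px,z):
    K,Rm,t=c;px=np.atleast_2d(np.array(px,float))
    d=(np.linalg.inv(K)@np.c_[px,np.ones(len(px))].T).T@Rm
    o=-Rm.T@t
    z=np.broadcast_to(z,len(px))
    return o+d*((z-o[2])/d[:,2])[:,None]
def proj(c,P):
    K,Rm,t=c;return cv2.projectPoints(np.array(P,float),cv2.Rodrigues(Rm)[0],t,K,None)[0][:,0]
def zpx(X,ox,oy,s=4): return (np.array(X,float)+.5)/s-.5+[ox,oy]
def snap(n,f):
    c=cal(n);im=read_camera(n);cv2.imwrite('pics/'+f,cv2.cvtColor(im,cv2.COLOR_RGB2BGR));return c,im
E
python3 - <<'E'
from h import *
np.set_printoptions(precision=4,suppress=True)
c=cal('top');print('cam',-c[1].T@c[2])
def show(n,P,z,k=None):
    w=bp(c,P,z);print(n,w[:,:2].mean(0), *[np.round(x[:2],4) for x in w])
Z1=lambda P:zpx(P,190,115);Z2=lambda P:zpx(P,410,145)
Z3=lambda P:zpx(np.array(P)-[480,0],140,175)
show('pallet top',Z1([[317,67],[670,43],[700,376],[336,402]]),.032)
show('pl3',Z1([[513,206],[634,196],[643,274],[516,284]]),.032)
show('pl4',Z1([[374,213],[498,205],[503,286],[378,294]]),.032)
show('pl1',Z1([[456,79],[535,74],[541,190],[463,196]]),.032)
show('pl0',Z1([[546,74],[628,69],[634,186],[553,190]]),.032)
show('L2 lid',Z1([[361,64],[443,58],[451,188],[367,190]]),.076)
show('L3 lid',Z1([[533,161],[615,157],[623,285],[540,290]]),.076)
show('L3 handle',Z1([[565,175],[585,173],[592,256],[570,258]]),.110)
show('A lid (left top)',Z1([[77,280],[210,295],[200,380],[62,363]]),.044)
show('C lid',Z2([[80,237],[203,190],[236,267],[112,314]]),.044)
show('D lid',Z2([[64,362],[184,421],[142,496],[24,434]]),.044)
show('rod ends',Z3([[602,53],[545,383]]),.024)
show('blk',Z3([[555,180],[608,186],[600,250],[546,245]]),.040)
show('sig base top',Z2([[328,281],[408,286],[404,398],[325,392]]),.04)
show('ball',Z2([[407,363]]),.1)
c2=cal('side')
show('A B handles',[(230,195)],.07)
E
```

```text
cam [ 0.2631 -0.0028  1.3099]
pallet top [0.6051 0.0368] [0.704  0.1608] [ 0.7246 -0.0664] [ 0.5062 -0.0868] [0.4854 0.1396]
pl3 [ 0.5923 -0.0083] [0.6137 0.0324] [ 0.6218 -0.0443] [ 0.5709 -0.0506] [0.5629 0.0293]
pl4 [0.5845 0.079 ] [0.6075 0.1205] [0.6142 0.0419] [0.5615 0.0375] [0.5548 0.116 ]
pl1 [0.661  0.0426] [0.6976 0.0711] [0.702  0.0203] [0.6246 0.0149] [0.6197 0.0643]
pl0 [ 0.6654 -0.0158] [0.7021 0.0132] [ 0.7065 -0.0395] [ 0.6284 -0.0442] [0.6248 0.0072]
L2 lid [0.6525 0.0989] [0.6913 0.1279] [0.6962 0.077 ] [0.6124 0.0695] [0.6101 0.1211]
L3 lid [ 0.5918 -0.0087] [0.6306 0.0196] [ 0.6341 -0.0309] [ 0.5532 -0.0368] [0.5491 0.0136]
L3 handle [ 0.5873 -0.0086] [ 0.6121 -0.0004] [ 0.6136 -0.0123] [ 0.5625 -0.0173] [ 0.5611 -0.0043]
A lid (left top) [0.5268 0.2636] [0.5575 0.3031] [0.5495 0.2195] [0.4955 0.2228] [0.5046 0.3088]
C lid [ 0.5105 -0.2949] [ 0.5189 -0.2469] [ 0.5502 -0.3241] [ 0.5019 -0.3428] [ 0.471  -0.2656]
D lid [ 0.4008 -0.2587] [ 0.4408 -0.2355] [ 0.406  -0.3077] [ 0.3602 -0.281 ] [ 0.3963 -0.2104]
rod ends [0.4479 0.4144] [0.5518 0.4055] [0.344  0.4233]
blk [0.4458 0.4072] [0.4674 0.4228] [0.4642 0.3898] [0.4245 0.3914] [0.4269 0.4248]
sig base top [ 0.4591 -0.4223] [ 0.4949 -0.4005] [ 0.4927 -0.4497] [ 0.4231 -0.4436] [ 0.4259 -0.3955]
ball [ 0.4361 -0.4256] [ 0.4361 -0.4256]
A B handles [0.5265 0.2436] [0.5265 0.2436]
```

```bash
cat >> h.py <<'E'
def plan(wps,step=6.0,trn=10.5,start=None):
    """wps: (x,y,z,ty_deg,open_cm[,nhold][,step]) ; ty = angle of tool y axis (nearest mod 180 NOT applied)"""
    s=read_state()
    p=s['tool_pos'].copy();Rt=R.from_rotvec(s['tcp_rot'])
    rows=[]
    for w in wps:
        x,y,z,ty,op=w[:5];st=w[5] if len(w)>5 else step;hold=w[6] if len(w)>6 else 0
        a=np.radians(ty);yv=np.array([np.cos(a),np.sin(a),0]);zv=np.array([0,0,-1.]);xv=np.cross(yv,zv)
        Rg=R.from_matrix(np.c_[xv,yv,zv]);g=np.array([x,y,z])
        n=max(1,int(np.ceil(np.linalg.norm(g-p)*100/st)),int(np.ceil(np.degrees((Rt.inv()*Rg).magnitude())/trn)))
        for i in range(n):
            k=n-i
            d=np.round(Rt.inv().apply((g-p)/k)*100,2); rv=np.round(np.degrees((Rt.inv()*Rg).as_rotvec())/k,1)
            rows.append([op,*d,*rv]); p=p+Rt.apply(d/100);Rt=Rt*R.from_rotvec(np.radians(rv))
        for i in range(hold): rows.append([op,0,0,0,0,0,0])
    for i in range(0,len(rows),5):
        print('['+', '.join(','.join('%g'%(v+0.) for v in r) for r in rows[i:i+5])+']')
def st():
    s=read_state();Rm=R.from_rotvec(s['tcp_rot']).as_matrix()
    print('t%.2f'%s['time'],'pos',s['tool_pos'].round(4),'ty %.2f'%np.degrees(np.arctan2(Rm[1,1],Rm[0,1])),'tilt',Rm[:2,2].round(4),'F',s['wrist_force'].round(1),'w %.3f gf %.1f'%(s['width'],s['grip_force']),'q',s['q'].round(2))
E
python3 -c "
from h import *
plan([(.40,.45,.36,70,4),(.56,.04,.40,95.3,4)])"
```

```text
[4,-4.49,-2.32,-2.43,0,0,0, 4,-4.49,-2.32,-2.44,0,0,0.1, 4,-4.49,-2.31,-2.43,0,0,0, 4,-4.49,-2.31,-2.44,-0.1,0,0.1, 4,-4.49,-2.29,-2.44,0,0,0]
[4,-3.63,-4.14,-0.5,0,0,-3.2, 4,-3.39,-4.33,-0.5,0,0,-3.2, 4,-3.15,-4.51,-0.5,0,0,-3.1, 4,-2.9,-4.68,-0.5,0,0,-3.2, 4,-2.63,-4.83,-0.5,0,0,-3.1]
[4,-2.37,-4.97,-0.5,0,0,-3.2, 4,-2.08,-5.09,-0.49,0,0,-3.1, 4,-1.81,-5.19,-0.5,0,0,-3.2]
```

Emit:
move_arm(series=[4,-4.49,-2.32,-2.43,0,0,0,4,-4.49,-2.32,-2.44,0,0,0.1,4,-4.49,-2.31,-2.43,0,0,0,4,-4.49,-2.31,-2.44,-0.1,0,0.1,4,-4.49,-2.29,-2.44,0,0,0])

```text
time: 0.72
tool_pos: [0.4008, 0.4489, 0.3613]
tcp_rot: [-0.544, -3.094, -0.002]
wrist_force: [0.5, 0.0, -0.2]
width: 0.467
grip_force: 0.0
```

Emit:
move_arm(series=[4,-3.63,-4.14,-0.5,0,0,-3.2,4,-3.39,-4.33,-0.5,0,0,-3.2,4,-3.15,-4.51,-0.5,0,0,-3.1,4,-2.9,-4.68,-0.5,0,0,-3.2,4,-2.63,-4.83,-0.5,0,0,-3.1])

```text
time: 1.35
tool_pos: [0.5003, 0.1923, 0.3854]
tcp_rot: [0.111, 3.14, 0.002]
wrist_force: [0.7, -0.0, -0.4]
width: 0.468
grip_force: 0.0
```

Emit:
move_arm(series=[4,-2.37,-4.97,-0.5,0,0,-3.2,4,-2.08,-5.09,-0.49,0,0,-3.1,4,-1.81,-5.19,-0.5,0,0,-3.2,4,0,0,0,0,0,0,4,0,0,0,0,0,0])

```text
time: 1.98
tool_pos: [0.5598, 0.0404, 0.3997]
tcp_rot: [0.145, -3.138, -0.004]
wrist_force: [-0.5, -0.3, -0.6]
width: 0.471
grip_force: 0.0
```

```bash
python3 - <<'E'
from h import *
st()
c,im=snap('wrist','w1.png');print(-c[1].T@c[2],c[1][2])
np.savez('w1.npz',K=c[0],R=c[1],t=c[2])
c,im=snap('top','top1.png')
E
```

```text
t1.98 pos [0.5598 0.0404 0.3997] ty 95.27 tilt [-0.0007  0.0023] F [-0.5 -0.3 -0.6] w 0.471 gf 0.0 q [ 0.03 -0.01  1.62  0.    1.53 -1.64]
[0.49190947 0.03298066 0.53511651] [ 0.26704638  0.02707478 -0.96330327]
```

View pics/w1.png

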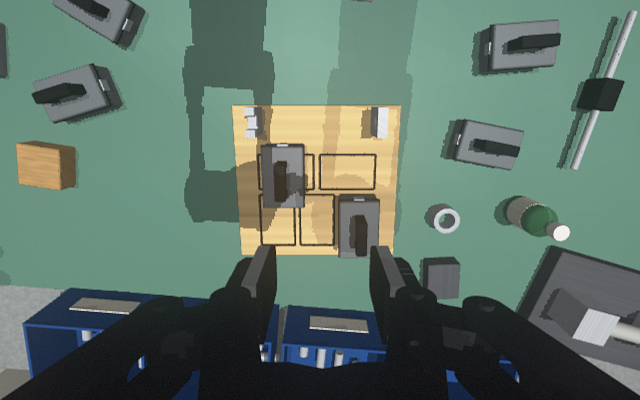

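```bash
cat > fit.py <<'E'
from h import *
from scipy.optimize import minimize
S=4
def box(lx,ly,z0,z1): return np.array([[sx*lx/2,sy*ly/2,z] for sx in(-1,1) for sy in(-1,1) for z in(z0,z1)])
CASE=[box(.082,.054,0,.044),box(.046,.014,.064,.078)]
ROD=[box(.04,.026,-.024,.016),box(.21,.0088,-.0044,.0044)]
PAL=[box(.22,.23,0,.032)]
def gray(im):
    h=cv2.cvtColor(im,cv2.COLOR_RGB2HSV); return ((h[...,1]<60)).astype(np.uint8)
def wood(im):
    h=cv2.cvtColor(im,cv2.COLOR_RGB2HSV); return ((h[...,1]>60)&(h[...,0]<30)&(h[...,2]>60)).astype(np.uint8)
def fit(views,model,x0,z0,mask=gray,hull=False,m=12):
    """views: [(cal,im)], x0=(x,y,yawdeg)"""
    data=[]
    def pts(c,v):
        a=np.radians(v[2]);M=np.array([[np.cos(a),-np.sin(a),0],[np.sin(a),np.cos(a),0],[0,0,1]])
        return [cv2.convexHull(proj(c,b@M.T+[v[0],v[1],z0]).astype(np.float32))[:,0] for b in model]
    for c,im in views:
        P=np.concatenate(pts(c,x0));lo=np.maximum(np.floor(P.min(0)-m),0).astype(int);hi=np.ceil(P.max(0)+m).astype(int)
        w=mask(im[lo[1]:hi[1],lo[0]:hi[0]])
        n,l,s,ce=cv2.connectedComponentsWithStats(w)
        if n>1: w=(l==1+np.argmax(s[1:,4])).astype(np.uint8)
        if hull:
            h=cv2.convexHull(cv2.findNonZero(w));w[:]=0;cv2.fillPoly(w,[h],1)
        w=cv2.resize(w.astype(np.float32),None,fx=S,fy=S,interpolation=cv2.INTER_LINEAR)
        data.append((c,lo,w))
    def cost(u):
        v=[u[0]/100,u[1]/100,u[2]*3];e=0
        for c,lo,w in data:
            r=np.zeros(w.shape,np.uint8)
            for p in pts(c,v): cv2.fillPoly(r,[np.round(((p-lo+.5)*S-.5)*16).astype(np.int32)],1,shift=4)
            e+=np.abs(r-w).sum()/S/S
        return e
    u0=np.array([x0[0]*100,x0[1]*100,x0[2]/3]);best=None
    for k in range(2):
        r=minimize(cost,u0 if best is None else best.x,method='Nelder-Mead',options=dict(initial_simplex=(u0 if best is None else best.x)+np.vstack([np.zeros(3),np.eye(3)*.8]),xatol=.003,fatol=.2))
        if best is None or r.fun<best.fun: best=r
    u=best.x;return np.array([u[0]/100,u[1]/100,u[2]*3]),best.fun/len(data)
E
cat > m1.py <<'E'
from fit import *
np.set_printoptions(precision=4,suppress=True)
rd=lambda f:cv2.cvtColor(cv2.imread('pics/'+f),cv2.COLOR_BGR2RGB)
d=np.load('w1.npz');W=((d['K'],d['R'],d['t']),rd('w1.png'));T=(cal('top'),rd('top0.png'))
for n,md,x0,z,mk,h in [('pallet',PAL,(.605,.037,5.3),0,wood,True),('L2',CASE,(.6525,.099,5),.032,gray,0),('L3',CASE,(.592,-.0087,5),.032,gray,0),
 ('A',CASE,(.527,.2636,83),0,gray,0),('B',CASE,(.41,.26,95),0,gray,0),('C',CASE,(.51,-.295,112-180),0,gray,0),('D',CASE,(.4008,-.2587,65),0,gray,0),('rod',ROD,(.447,.413,-5),.024,gray,0)]:
    for nm,v in (('T',[T]),('W',[W]),('both',[T,W])):
        try:
            r=fit(v,md,x0,z,mk,h);print(n,nm,r[0],'%.0f'%r[1])
        except Exception as e: print(n,nm,'err',e)
E
python3 m1.py
```

```text
pallet T [0.6062 0.0372 5.1186] 135
pallet W [0.6069 0.0359 5.3802] 228
pallet both [0.6067 0.0361 5.2764] 198
L2 T [0.6564 0.1002 6.685 ] 591
L2 W [0.6567 0.0993 6.867 ] 642
L2 both [0.6568 0.0996 6.6064] 619
L3 T [ 0.5925 -0.008   5.7454] 71
L3 W [ 0.5931 -0.0096  5.5172] 570
L3 both [ 0.5928 -0.0094  5.4409] 331
A T [ 0.5168  0.2512 88.2835] 2491
A W [ 0.5289  0.2659 84.5272] 210
A both [ 0.5291  0.2655 84.3365] 1355
B T [ 0.4099  0.2641 95.0688] 2268
B W [ 0.3997  0.2846 99.3183] 126
B both [ 0.3998  0.2846 99.579 ] 1192
C T [  0.4952  -0.2685 -93.6803] 2929
C W [  0.5133  -0.2973 -68.9715] 204
C both [  0.5129  -0.297  -68.9701] 1590
D T [ 0.3763 -0.288  71.815 ] 3219
D W [ 0.4013 -0.2622 62.8329] 85
D both [ 0.4012 -0.2621 63.4861] 1664
rod T [ 0.4535  0.4123 -5.3084] 4138
rod W [ 0.4485  0.4126 -5.2746] 601
rod both [ 0.4488  0.4128 -5.2549] 2372
```

```bash
python3 - <<'E'
import cv2
for f,ps in(('top0.png',[(260,240),(400,240),(380,300)]),('w1.png',[(150,150),(420,100),(560,120),(300,60)])):
    a=cv2.imread('pics/'+f)
    print(f,[a[y,x,::-1].tolist() for x,y in ps])
E
sed -i "s/^    h=cv2.cvtColor(im,cv2.COLOR_RGB2HSV); return ((h\[...,1\]<60)).*/    a=im.astype(int);d=a[...,1]-a[...,0]; return ((abs(d)<TH*a[...,1]+3)\&(a[...,0]-a[...,2]<25)).astype(np.uint8)/; s/^S=4/S=4;TH=.13/" fit.py
python3 m1.py
```

```text
top0.png [[134, 171, 159], [131, 167, 154], [136, 172, 161]]
w1.png [[110, 151, 132], [124, 164, 146], [114, 154, 137], [137, 176, 158]]
pallet T [0.6062 0.0372 5.1186] 135
pallet W [0.6069 0.0359 5.3802] 228
pallet both [0.6067 0.0361 5.2764] 198
L2 T [0.6555 0.1    5.9724] 49
L2 W [0.6564 0.0985 6.6311] 481
L2 both [0.656  0.0988 6.5995] 271
L3 T [ 0.592  -0.0077  5.2769] 73
L3 W [ 0.593  -0.0096  5.0236] 348
L3 both [ 0.5928 -0.0092  4.9915] 220
A T [ 0.5286  0.268  84.1733] 58
A W [ 0.5289  0.2661 84.5023] 226
A both [ 0.5287  0.2665 84.5218] 148
B T [ 0.3991  0.285  99.0256] 59
B W [  0.3993   0.2855 100.1773] 256
B both [ 0.3992  0.2854 99.6516] 158
C T [  0.5125  -0.2962 -68.2481] 55
C W [  0.513   -0.2972 -69.3545] 369
C both [  0.5128  -0.2967 -69.1639] 215
D T [ 0.4018 -0.2602 63.9464] 55
D W [ 0.4009 -0.2625 62.4453] 122
D both [ 0.4012 -0.262  62.482 ] 103
rod T [ 0.4472  0.4132 -5.1043] 94
rod W [ 0.4479  0.4123 -5.554 ] 1055
rod both [ 0.448   0.413  -5.3589] 577
```

```bash
python3 -c "
from h import *
plan([(.5925,-.0087,.20,95.2,4),(.5925,-.0087,.092,95.2,4,3,1),(.5925,-.0087,.092,95.2,0,5,5),(.5925,-.0087,.19,95.2,0,3,1),(.5925,-.0087,.19,5.2,0,3,2)])"
```

```text
[4,-0.7,-1.33,5,0,0,0.1, 4,-0.7,-1.33,5,0,0,0, 4,-0.7,-1.34,4.99,0.1,0,0.1, 4,-0.71,-1.32,5,0,0,0, 4,0,0,2.7,0,0,0]
[4,0,0,2.7,0,0,0, 4,0,0,2.7,0,0,0, 4,0,-0.01,2.7,0,0,0, 4,0,0,0,0,0,0, 0,0,0,0,0,0,0]
[0,0,0,0,0,0,0, 0,0,0,0,0,0,0, 0,0,0,0,0,0,0, 0,0,0,0,0,0,0, 0,0,0,0,0,0,0]
[0,0,0,-2.45,0,0,0, 0,0,0,-2.45,0,0,0, 0,0,0,-2.45,0,0,0, 0,0,0,-2.45,0,0,0, 0,0,0,0,0,0,0]
[0,0,0,0,0,0,10, 0,0,0,0,0,0,10, 0,0,0,0,0,0,10, 0,0,0,0,0,0,10, 0,0,0,0,0,0,10]
[0,0,0,0,0,0,10, 0,0,0,0,0,0,10, 0,0,0,0,0,0,10, 0,0.01,0,0,0,0,10, 0,0,0,0,0,0,0]
[0,0,0,0,0,0,0]
```

Emit:
move_arm(series=[4,-0.7,-1.33,5,0,0,0.1,4,-0.7,-1.33,5,0,0,0,4,-0.7,-1.34,5,0.1,0,0.1,4,-0.71,-1.32,5,0,0,0,4,0,0,2.7,0,0,0])

```text
time: 2.7
tool_pos: [0.5913, -0.0087, 0.1697]
tcp_rot: [0.143, -3.135, -0.001]
wrist_force: [-0.3, 0.5, 0.4]
width: 0.469
grip_force: 0.0
```

Emit:
move_arm(series=[4,0,0,2.7,0,0,0,4,0,0,2.7,0,0,0,4,0,-0.01,2.7,0,0,0,4,0,0,0,0,0,0,0,0,0,0,0,0,0], grip_force=40)

```text
time: 3.32
tool_pos: [0.5937, -0.009, 0.0933]
tcp_rot: [-0.143, 3.136, -0.0]
wrist_force: [0.6, -0.2, -0.1]
width: 0.268
grip_force: 0.0
```

Emit:
move_arm(series=[0,0,0,0,0,0,0,0,0,0,0,0,0,0,0,0,0,0,0,0,0])

```text
time: 3.7
tool_pos: [0.5944, -0.0095, 0.094]
tcp_rot: [-0.14, 3.135, 0.001]
wrist_force: [-0.6, 2.9, 5.3]
width: 0.153
grip_force: 43.2
```

```bash
python3 -c "
from h import *
st()"
```

```text
t3.70 pos [ 0.5944 -0.0095  0.094 ] ty 95.13 tilt [0.0036 0.0006] F [-0.6  2.9  5.3] w 0.153 gf 43.2 q [-0.06  0.24  1.92  0.    0.98 -1.72]
```

Emit:
move_arm(series=[0,0,0,-2.45,0,0,0,0,0,0,-2.45,0,0,0,0,0,0,-2.45,0,0,0,0,0,0,-2.45,0,0,0,0,0,0,0,0,0,0])

```text
time: 4.32
tool_pos: [0.5943, -0.0104, 0.192]
tcp_rot: [-0.14, 3.134, -0.002]
wrist_force: [0.1, 0.8, -3.0]
width: 0.152
grip_force: 42.1
```

```bash
cat > chk.py <<'E'
from fit import *
import sys
np.set_printoptions(precision=4,suppress=True)
# args: z0 x y yaw  -> fit a case seen by top camera
a=list(map(float,sys.argv[1:]))
im=read_camera('top')
for i in range(0,len(a),4):
    r=fit([(cal('top'),im)],CASE,a[i+1:i+4],a[i]);print(r[0],'%.0f'%r[1])
st()
E
python3 chk.py .130 .592 -.0087 5.2
```

```text
[ 0.6216 -0.0039 65.051 ] 552
t4.38 pos [ 0.5932 -0.0103  0.1903] ty 95.13 tilt [ 0.0015 -0.0006] F [ 0.6  0.1 -4.5] w 0.153 gf 42.1 q [-0.06  0.15  1.84 -0.    1.16 -1.72]
```

```bash
python3 -c "
from h import *
plan([(.5930,-.0087,.19,5.2,0,2,1),(.5930,-.0087,.12,5.2,0,3,1),(.5930,-.0087,.0925,5.2,0,.8,2)]);st()"
```

```text
[0,0,0.02,0,0,0,10, 0,0,0.02,0,0,0,10, 0,0.01,0.02,0,0,0,10, 0,0.01,0.01,0,0,0,10, 0,0.01,0.01,0.01,0,0,10]
[0,0.01,0.01,0,0,0,10, 0,0.02,0.01,0.01,0,0,10, 0,0.02,0,0,0,0,10, 0,0.02,0.01,0.01,0.1,0,9.9, 0,0,0,0,0,0,0]
[0,0,0,2.33,0,0,0, 0,0,0,2.33,0,0,0, 0,0,0,2.34,0,0,0, 0,0,0,0,0,0,0, 0,0,0,0.69,0,0,0]
[0,0,0,0.69,0,0,0, 0,0,0,0.68,0,0,0, 0,0,0,0.69,0,0,0, 0,0,0,0,0,0,0, 0,0,0,0,0,0,0]
t4.38 pos [ 0.5932 -0.0103  0.1903] ty 95.13 tilt [ 0.0015 -0.0006] F [ 0.6  0.1 -4.5] w 0.153 gf 42.1 q [-0.06  0.15  1.84 -0.    1.16 -1.72]
```

Emit:
move_arm(series=[0,0,0.02,0,0,0,10,0,0,0.02,0,0,0,10,0,0.01,0.02,0,0,0,10,0,0.01,0.01,0,0,0,10,0,0.01,0.01,0.01,0,0,10])

```text
time: 5.0
tool_pos: [0.5914, -0.0091, 0.1874]
tcp_rot: [-1.206, -2.897, 0.002]
wrist_force: [0.5, -0.3, -3.6]
width: 0.158
grip_force: 42.0
```

Emit:
move_arm(series=[0,0.01,0.01,0,0,0,10,0,0.02,0.01,0.01,0,0,10,0,0.02,0,0,0,0,10,0,0.02,0.01,0.01,0,0,10,0,0,0,0,0,0,0])

```text
time: 5.62
tool_pos: [0.5915, -0.0084, 0.1876]
tcp_rot: [-2.116, -2.319, 0.003]
wrist_force: [0.8, -0.9, -4.1]
width: 0.157
grip_force: 42.0
```

Emit:
move_arm(series=[0,0,0,2.33,0,0,0,0,0,0,2.33,0,0,0,0,0,0,2.34,0,0,0,0,0,0,0,0,0,0,0,0,0,0,0,0,0])

```text
time: 6.25
tool_pos: [0.5931, -0.0083, 0.1201]
tcp_rot: [2.117, 2.32, 0.001]
wrist_force: [1.2, -0.5, -3.2]
width: 0.154
grip_force: 42.0
```

```bash
python3 -c "
from h import *
st();plan([(.5930,-.0087,.0925,5.2,0,.8,2)])"
```

```text
t6.25 pos [ 0.5931 -0.0083  0.1201] ty 5.23 tilt [ 0.0007 -0.0002] F [ 1.2 -0.5 -3.2] w 0.154 gf 42.0 q [-0.06  0.21  1.9  -0.    1.03 -0.15]
[0,-0.01,0,0.69,0,0,0, 0,-0.01,-0.01,0.69,0,0,0, 0,-0.01,0,0.69,0,0,0, 0,-0.01,-0.01,0.69,0,0,0, 0,0,0,0,0,0,0]
[0,0,0,0,0,0,0]
```

Emit:
move_arm(series=[0,-0.01,0,0.69,0,0,0,0,-0.01,-0.01,0.69,0,0,0,0,0,0,0.69,0,0,0,0,0,0,0.69,0,0,0,0,0,0,0,0,0,0])

```text
time: 6.88
tool_pos: [0.5934, -0.0083, 0.0939]
tcp_rot: [2.119, 2.318, 0.002]
wrist_force: [-3.1, 1.2, 5.3]
width: 0.158
grip_force: 43.3
```

Emit:
move_arm(series=[3,0,0,0,0,0,0,3,0,0,0,0,0,0,3,0,0,0,0,0,0,3,0,0,-3,0,0,0,3,0,0,-5,0,0,0])

```text
time: 7.5
tool_pos: [0.5909, -0.0084, 0.1705]
tcp_rot: [-2.117, -2.316, 0.005]
wrist_force: [0.1, -0.6, 0.1]
width: 0.352
grip_force: 0.0
```

```bash
python3 -c "
from h import *
st();plan([(.5290,.2668,.22,-5.6,4)])"
```

```text
t7.50 pos [ 0.5909 -0.0084  0.1705] ty 5.14 tilt [-0.005   0.0002] F [ 0.1 -0.6  0.1] w 0.352 gf 0.0 q [-0.06  0.16  1.86 -0.    1.13 -0.15]
[4,5.59,-0.74,-0.98,-0.1,0,2.1, 4,5.56,-0.95,-0.98,0,0,2.2, 4,5.52,-1.16,-0.99,-0.1,0,2.1, 4,5.48,-1.36,-0.99,0,0,2.2, 4,5.42,-1.57,-0.98,-0.1,0,2.1]
```

Emit:
move_arm(series=[4,5.59,-0.74,-0.98,-0.1,0,2.1,4,5.56,-0.95,-0.98,0,0,2.2,4,5.52,-1.16,-0.99,-0.1,0,2.1,4,5.48,-1.36,-0.99,0,0,2.2,4,5.42,-1.57,-0.98,-0.1,0,2.1])

```text
time: 8.12
tool_pos: [0.5302, 0.2684, 0.2218]
tcp_rot: [2.325, 2.107, 0.008]
wrist_force: [1.1, 0.2, 0.6]
width: 0.468
grip_force: 0.0
```

```bash
python3 - <<'E'
from fit import *
np.set_printoptions(precision=4,suppress=True)
st()
c,im=snap('top','top2.png');V=[(c,im)]
p=fit(V,PAL,(.6062,.0372,5.1),0,wood,True);print('pal',p)
for n,x0,z in(('L2',(.6555,.1,6),.032),('L3',(.5925,-.0085,95.2),.032),('C',(.5125,-.296,-68),0),('D',(.4018,-.26,64),0),('B',(.399,.285,99),0)):
    r=fit(V,CASE,x0,z);a=np.radians(p[0][2]);d=r[0][:2]-p[0][:2]
    print(n,r[0],'%.0f'%r[1],'palframe',np.array([[np.cos(a),np.sin(a)],[-np.sin(a),np.cos(a)]])@d)
cv2.imwrite('pics/z3.png',cv2.cvtColor(cv2.resize(im[115:225,190:390],None,fx=4,fy=4,interpolation=cv2.INTER_CUBIC),cv2.COLOR_RGB2BGR))
E
```

```text
t8.12 pos [0.5302 0.2684 0.2218] ty -5.63 tilt [0.0066 0.    ] F [1.1 0.2 0.6] w 0.468 gf 0.0 q [ 0.43  0.12  1.81 -0.    1.21  0.53]
pal (array([0.6062, 0.0372, 5.1   ]), np.float64(172.28125))
L2 [0.6555 0.1    6.    ] 49 palframe [0.0547 0.0582]
L3 [ 0.5923 -0.0068 95.4919] 64 palframe [-0.0178 -0.0425]
C [  0.5125  -0.2961 -68.0908] 55 palframe [-0.1229 -0.3237]
D [ 0.4014 -0.2597 63.38  ] 54 palframe [-0.2304 -0.2775]
B [  0.4124   0.116  129.6074] 105 palframe [-0.186   0.0957]
```

View pics/z3.png

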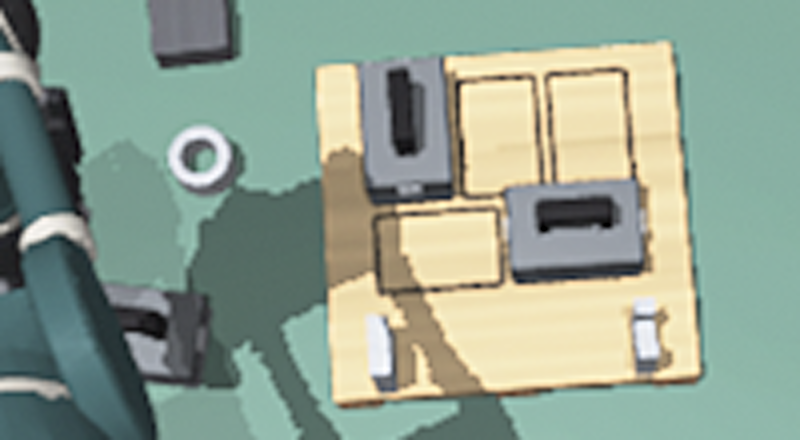

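```bash
python3 -c "
from h import *
plan([(.5292,.2665,.13,-5.7,4,5),(.5292,.2665,.0605,-5.7,4,2.4,2),(.5292,.2665,.0605,-5.7,0,3,5),(.5292,.2665,.19,-5.7,0,4.5),(.5857,.0773,.195,5.2,0,5,3)]);st()"
```

```text
[4,-0.47,0.02,4.68,0.2,-0.2,0.1, 4,-0.45,0.03,4.67,0.2,-0.2,0.1, 4,0,0,2.32,0,0,0, 4,0,0,2.32,0,0,0, 4,-0.01,0,2.31,0,0,0]
[4,0,0,0,0,0,0, 4,0,0,0,0,0,0, 0,0,0,0,0,0,0, 0,0,0,0,0,0,0, 0,0,0,0,0,0,0]
[0,0,0,0,0,0,0, 0,0,0,0,0,0,0, 0,0,0,0,0,0,0, 0,0,0,-4.32,0,0,0, 0,0.01,0,-4.31,0,0,0]
[0,0,0,-4.32,0,0,0, 0,-4.57,1.88,-0.13,0,0,-2.7, 0,-4.65,1.66,-0.13,0,0,-2.7, 0,-4.72,1.44,-0.12,0,0,-2.8, 0,-4.78,1.21,-0.13,0,0,-2.7]
[0,0,0,0,0,0,0, 0,0,0,0,0,0,0, 0,0,0,0,0,0,0]
t8.18 pos [0.5291 0.2752 0.2236] ty -5.53 tilt [0.0075 0.0067] F [0.4 3.6 2. ] w 0.467 gf 0.0 q [0.44 0.12 1.8  0.   1.21 0.53]
```

Emit:
move_arm(series=[4,0,0,0,0,0,0,4,0,0,0,0,0,0])

```text
time: 8.43
tool_pos: [0.5306, 0.2658, 0.2209]
tcp_rot: [2.323, 2.108, 0.005]
wrist_force: [0.1, -1.0, -0.1]
width: 0.465
grip_force: 0.0
```

```bash
python3 -c "
from h import *
st()
plan([(.5292,.2665,.13,-5.7,4,5),(.5292,.2665,.0605,-5.7,4,2.4,2),(.5292,.2665,.0605,-5.7,0,3,4),(.5292,.2665,.19,-5.7,0,4.5),(.5857,.0773,.195,5.2,0,5,4)])"
```

```text
t8.43 pos [0.5306 0.2658 0.2209] ty -5.56 tilt [ 0.0053 -0.001 ] F [ 0.1 -1.  -0.1] w 0.465 gf 0.0 q [ 0.42  0.12  1.81 -0.    1.21  0.52]
[4,0.03,-0.1,4.55,0.2,0,0.1, 4,0.03,-0.08,4.54,0.1,0,0, 4,0,0,2.32,0,0,0, 4,0,0,2.32,0,0,0, 4,0,0,2.31,0,0,0]
[4,0,0,0,0,0,0, 4,0,0,0,0,0,0, 0,0,0,0,0,0,0, 0,0,0,0,0,0,0, 0,0,0,0,0,0,0]
[0,0,0,0,0,0,0, 0,0,0,0,0,0,0, 0,0,0,-4.32,0,0,0, 0,0,0,-4.31,0,0,0, 0,-0.01,0,-4.32,0,0,0]
[0,-4.57,1.87,-0.12,0,0,-2.7, 0,-4.65,1.65,-0.12,0,0,-2.7, 0,-4.72,1.44,-0.12,0,0,-2.7, 0,-4.78,1.21,-0.13,0,0,-2.8, 0,0,0,0,0,0,0]
[0,0,0,0,0,0,0, 0,0,0,0,0,0,0, 0,0,0,0,0,0,0]
```

Emit:
move_arm(series=[4,0.03,-0.1,4.55,0.2,0,0.1,4,0.03,-0.08,4.54,0.1,0,0,4,0,0,2.32,0,0,0,4,0,0,2.32,0,0,0,4,0,0,2.31,0,0,0])

```text
time: 9.05
tool_pos: [0.5297, 0.2653, 0.0597]
tcp_rot: [2.331, 2.106, -0.0]
wrist_force: [-0.5, 0.4, 0.2]
width: 0.467
grip_force: 0.0
```

Emit:
move_arm(series=[4,0,0,0,0,0,0,4,0,0,0,0,0,0,0,0,0,0,0,0,0,0,0,0,0,0,0,0,0,0,0,0,0,0,0])

```text
time: 9.68
tool_pos: [0.5301, 0.2677, 0.0623]
tcp_rot: [2.327, 2.109, 0.004]
wrist_force: [-1.0, -0.6, 5.9]
width: 0.152
grip_force: 42.6
```

Emit:
move_arm(series=[0,0,0,0,0,0,0,0,0,0,0,0,0,0,0,0,0,-4.32,0,0,0,0,0,0,-4.31,0,0,0,0,-0.01,0,-4.32,0,0,0])

```text
time: 10.3
tool_pos: [0.5283, 0.2671, 0.1904]
tcp_rot: [-2.328, -2.109, 0.002]
wrist_force: [0.0, 0.9, -3.7]
width: 0.156
grip_force: 41.4
```

Emit:
move_arm(series=[0,-4.57,1.87,-0.12,0,0,-2.7,0,-4.65,1.65,-0.12,0,0,-2.7,0,-4.72,1.44,-0.12,0,0,-2.7,0,-4.78,1.21,-0.13,0,0,-2.8,0,0,0,0,0,0,0])

```text
time: 10.92
tool_pos: [0.586, 0.075, 0.1944]
tcp_rot: [2.122, 2.316, -0.001]
wrist_force: [-0.1, -0.0, -3.6]
width: 0.154
grip_force: 41.4
```

Emit:
move_arm(series=[0,0,0,0,0,0,0,0,0,0,0,0,0,0,0,0,0,0,0,0,0])

```text
time: 11.3
tool_pos: [0.5854, 0.0793, 0.1952]
tcp_rot: [-2.116, -2.322, -0.001]
wrist_force: [0.2, 0.1, -3.0]
width: 0.152
grip_force: 41.4
```

```bash
python3 -c "
from h import *
st()
plan([(.5857,.0773,.195,5.2,0,5),(.5857,.0773,.12,5.2,0,2.5,3),(.5857,.0773,.0925,5.2,0,.7,3),(.5857,.0773,.0925,5.2,3,1,4),(.5857,.0773,.20,5.2,3,3,0),(.42,.26,.22,9.3,4,5,4)])"
```

```text
t11.30 pos [0.5854 0.0793 0.1952] ty 5.33 tilt [0.0003 0.0005] F [ 0.2  0.1 -3. ] w 0.152 gf 41.4 q [ 0.09  0.14  1.84  0.    1.17 -0.  ]
[0,-0.21,0.01,0.02,0,0,0.1, 0,0,0,2.5,0,0,0, 0,0,0,2.5,0,0,0, 0,0,0,2.5,0,0,0, 0,0,0,0,0,0,0]
[0,0,0,0,0,0,0, 0,0,0,0,0,0,0, 0,0,0,0.69,0,0,0, 0,0,0,0.69,0,0,0, 0,0,0,0.68,0,0,0]
[0,0,0,0.69,0,0,0, 0,0,0,0,0,0,0, 0,0,0,0,0,0,0, 0,0,0,0,0,0,0, 3,0,0,0,0,0,0]
[3,0,0,0,0,0,0, 3,0,0,0,0,0,0, 3,0,0,0,0,0,0, 3,0,0,0,0,0,0, 3,0,0,-2.69,0,0,0]
[3,0,0,-2.69,0,0,0, 3,0,0,-2.69,0,0,0, 3,0,0,-2.68,0,0,0, 4,3.94,-2.97,-0.4,0,0,-0.8, 4,3.98,-2.91,-0.4,0,0,-0.8]
[4,4.02,-2.85,-0.4,0,0,-0.8, 4,4.07,-2.8,-0.4,0,0,-0.8, 4,4.1,-2.74,-0.4,0,0,-0.9, 4,0,0,0,0,0,0, 4,0,0,0,0,0,0]
[4,0,0,0,0,0,0, 4,0,0,0,0,0,0]
```

Emit:
move_arm(series=[0,0,0,2.5,0,0,0,0,0,0,2.5,0,0,0,0,0,0,2.5,0,0,0,0,0,0,0,0,0,0,0,0,0,0,0,0,0])

```text
time: 11.92
tool_pos: [0.5864, 0.0788, 0.1213]
tcp_rot: [2.116, 2.321, 0.003]
wrist_force: [-0.0, -0.6, -2.9]
width: 0.158
grip_force: 41.4
```

Emit:
move_arm(series=[0,0,0,0,0,0,0,0,0,0,0,0,0,0,0,0,0,0,0,0,0,0,0,0,0,0,0,0])

```text
time: 12.42
tool_pos: [0.5859, 0.0782, 0.1207]
tcp_rot: [2.117, 2.32, 0.002]
wrist_force: [-1.0, 0.4, -3.4]
width: 0.156
grip_force: 41.4
```

```bash
python3 -c "
from h import *
st()
plan([(.5857,.0773,.12,5.2,0,5)])"
```

```text
t12.43 pos [0.5859 0.0782 0.1207] ty 5.24 tilt [0.0011 0.0005] F [-1.   0.4 -3.4] w 0.156 gf 41.4 q [ 0.09  0.21  1.9   0.    1.03 -0.  ]
[0,-0.09,-0.03,0.07,0.1,0,0]
```

Emit:
move_arm(series=[0,0,0,0.7,0,0,0,0,0,0,0.7,0,0,0,0,0,0,0.7,0,0,0,0,0,0,0.7,0,0,0,0,0,0,0,0,0,0])

```text
time: 13.05
tool_pos: [0.5861, 0.0779, 0.0942]
tcp_rot: [2.117, 2.321, 0.001]
wrist_force: [-3.9, -2.7, 7.9]
width: 0.153
grip_force: 43.1
```

Emit:
move_arm(series=[3,0,0,0,0,0,0,3,0,0,0,0,0,0,3,0,0,0,0,0,0,3,0,0,0,0,0,0,3,0,0,-2.69,0,0,0])

```text
time: 13.68
tool_pos: [0.5835, 0.0781, 0.1168]
tcp_rot: [-2.115, -2.318, 0.006]
wrist_force: [-0.2, 0.5, 0.8]
width: 0.347
grip_force: 0.0
```

Emit:
move_arm(series=[3,0,0,-2.69,0,0,0,3,0,0,-2.69,0,0,0,3,0,0,-2.68,0,0,0,4,3.94,-2.97,-0.4,0,0,-0.8,4,3.98,-2.91,-0.4,0,0,-0.8])

```text
time: 14.3
tool_pos: [0.5193, 0.1517, 0.2085]
tcp_rot: [2.086, 2.348, 0.003]
wrist_force: [0.3, 0.7, 0.5]
width: 0.47
grip_force: 0.0
```

Emit:
move_arm(series=[4,4.02,-2.85,-0.4,0,0,-0.8,4,4.07,-2.8,-0.4,0,0,-0.8,4,4.1,-2.74,-0.4,0,0,-0.9,4,0,0,0,0,0,0,4,0,0,0,0,0,0])

```text
time: 14.92
tool_pos: [0.4203, 0.2608, 0.2199]
tcp_rot: [2.031, 2.395, 0.001]
wrist_force: [0.3, 0.3, -0.5]
width: 0.467
grip_force: 0.0
```

Emit:
move_arm(series=[4,0,0,0,0,0,0,4,0,0,0,0,0,0,4,0,0,0,0,0,0])

```text
time: 15.3
tool_pos: [0.4206, 0.2603, 0.2197]
tcp_rot: [2.035, 2.393, 0.001]
wrist_force: [-0.1, 0.2, -0.4]
width: 0.47
grip_force: 0.0
```

```bash
cat > survey.py <<'E'
from fit import *
import sys
np.set_printoptions(precision=4,suppress=True)
st()
V=[(cal('top'),read_camera('top'))]
P=np.array([.6062,.0372]);a=np.radians(5.2);M=np.array([[np.cos(a),np.sin(a)],[-np.sin(a),np.cos(a)]])
D=dict(L2=((.6555,.1,6),.032),L3=((.5923,-.0068,95.2),.032),A4=((.5847,.079,95.2),.032),B1=((.6607,.0422,5.2),.032),C0=((.666,-.0158,5.2),.032),B=((.3991,.285,99),0),C=((.5125,-.296,-68),0),D=((.4016,-.26,63.5),0))
for n in sys.argv[1:]:
    x0,z=D[n];r=fit(V,CASE,x0,z);print(n,r[0],'%.0f'%r[1],'palframe' if z else '',M@(r[0][:2]-P) if z else '')
E
python3 survey.py L2 L3 A4 B C D
```

```text
t15.30 pos [0.4206 0.2603 0.2197] ty 9.26 tilt [0.0005 0.0002] F [-0.1  0.2 -0.4] w 0.470 gf 0.0 q [ 0.5  -0.07  2.   -0.    1.21  0.34]
L2 [0.6246 0.0959 7.5579] 500 palframe [0.0236 0.0568]
L3 [ 0.5924 -0.0043 94.8116] 404 palframe [-0.0175 -0.0401]
A4 [ 0.5885  0.0764 87.7926] 648 palframe [-0.0141  0.0407]
B [ 0.3996  0.2865 97.8024] 466  
C [  0.5129  -0.2956 -68.5137] 55  
D [ 0.4017 -0.2598 62.7407] 54
```

```bash
cat >> fit.py <<'E'
HAN=[box(.046,.014,.064,.078)]
def black(im): return (im.max(2)<TB).astype(np.uint8)
TB=60
E
cat >> survey.py <<'E'
print('handles')
cv2.imwrite('pics/last.png',cv2.cvtColor(V[0][1],cv2.COLOR_RGB2BGR))
for n in sys.argv[1:]:
    x0,z=D[n]
    if z: r=fit(V,HAN,x0,z,black,m=5);print(n,r[0],'%.0f'%r[1],M@(r[0][:2]-P))
E
python3 survey.py L2 L3 A4
python3 - <<'E'
from fit import *
V=[(cal('top'),cv2.imread('pics/top0.png')[...,::-1])]
print(fit(V,HAN,(.6555,.1,6),.032,black,m=5)); V=[(cal('top'),cv2.imread('pics/top2.png')[...,::-1])]
print(fit(V,HAN,(.5923,-.0068,95.2),.032,black,m=5))
a=cv2.imread('pics/last.png')
cv2.imwrite('pics/z4.png',cv2.resize(a[115:225,190:390],None,fx=4,fy=4,interpolation=cv2.INTER_CUBIC))
E
```

```text
t15.35 pos [0.4205 0.2604 0.2197] ty 9.28 tilt [0.0005 0.0002] F [-0.8 -0.   0.5] w 0.468 gf 0.0 q [ 0.5  -0.07  2.   -0.    1.21  0.34]
L2 [0.6244 0.096  7.7276] 500 palframe [0.0234 0.0569]
L3 [ 0.5924 -0.0043 94.8116] 404 palframe [-0.0175 -0.0401]
A4 [ 0.5883  0.074  86.2556] 642 palframe [-0.0145  0.0383]
handles
L2 [0.6518 0.0993 7.1741] 25 [0.051  0.0577]
L3 [ 0.5905 -0.0059 94.2294] 31 [-0.0195 -0.0415]
A4 [ 0.5829  0.0774 95.811 ] 36 [-0.0196  0.0421]
(array([0.65211593, 0.09965315, 7.91837261]), np.float64(23.814453125))
(array([ 5.90315918e-01, -6.34780852e-03,  9.34537929e+01]), np.float64(36.232421875))
```

View pics/z4.png

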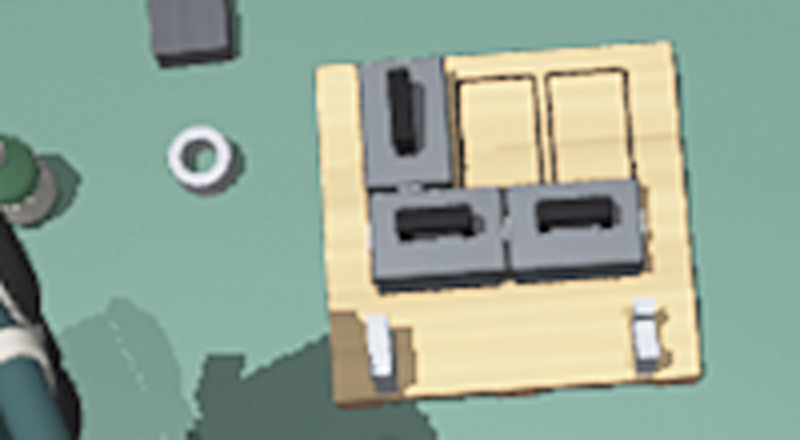

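```bash
python3 -c "
from h import *
plan([(.3997,.2845,.13,9.4,4,5),(.3997,.2845,.0605,9.4,4,2.4,5),(.3997,.2845,.0605,9.4,0,3,5),(.3997,.2845,.20,9.4,0,5),(.6617,.0407,.20,95.2,0,4,5),(.6617,.0407,.125,95.2,0,3,5)])"
```

```text
[4,1.35,-0.83,4.49,0,0,-0.1, 4,1.35,-0.83,4.49,0,0,0, 4,0,0,2.32,0,0,0, 4,0,0,2.31,0,0,0, 4,-0.01,0,2.32,0,0,0]
[4,0,0,0,0,0,0, 4,0,0,0,0,0,0, 4,0,0,0,0,0,0, 4,0,0,0,0,0,0, 4,0,0,0,0,0,0]
[0,0,0,0,0,0,0, 0,0,0,0,0,0,0, 0,0,0,0,0,0,0, 0,0,0,0,0,0,0, 0,0,0,0,0,0,0]
[0,0,0,0,0,0,0, 0,0,0,-4.65,0,0,0, 0,0,0,-4.65,0,0,0, 0,0.01,0,-4.65,0,0,0, 0,-3.15,2.43,0,0,0,-9.5]
[0,-3.51,1.88,0,0,0,-9.5, 0,-3.77,1.27,0,0,0,-9.5, 0,-3.92,0.63,0,0,0,-9.6, 0,-3.98,-0.03,0,0,0,-9.5, 0,-3.92,-0.68,0,0,0,-9.6]
[0,-3.75,-1.33,0,0,0,-9.5, 0,-3.47,-1.93,0,0,0,-9.6, 0,-3.11,-2.48,0,0,0,-9.5, 0,0,0,0,0,0,0, 0,0,0,0,0,0,0]
[0,0,0,0,0,0,0, 0,0,0,0,0,0,0, 0,0,0,0,0,0,0, 0,0,0,2.5,0,0,0, 0,0,0,2.5,0,0,0]
[0,0.01,0,2.5,0,0,0, 0,0,0,0,0,0,0, 0,0,0,0,0,0,0, 0,0,0,0,0,0,0, 0,0,0,0,0,0,0]
[0,0,0,0,0,0,0]
```

Emit:
move_arm(series=[4,1.35,-0.83,4.49,0,0,0,4,1.35,-0.83,4.49,0,0,0,4,0,0,2.32,0,0,0,4,0,0,2.31,0,0,0,4,0,0,2.32,0,0,0])

```text
time: 16.02
tool_pos: [0.3995, 0.285, 0.0598]
tcp_rot: [2.033, 2.395, 0.001]
wrist_force: [0.2, 0.2, 0.2]
width: 0.468
grip_force: 0.0
```

Emit:
move_arm(series=[4,0,0,0,0,0,0,4,0,0,0,0,0,0,4,0,0,0,0,0,0,4,0,0,0,0,0,0])

```text
time: 16.52
tool_pos: [0.4002, 0.2854, 0.0616]
tcp_rot: [2.033, 2.394, 0.004]
wrist_force: [0.7, 0.4, -0.3]
width: 0.468
grip_force: 0.0
```

Emit:
move_arm(series=[0,0,0,0,0,0,0,0,0,0,0,0,0,0,0,0,0,0,0,0,0,0,0,0,0,0,0,0,0,0,0,0,0,0,0])

```text
time: 17.15
tool_pos: [0.3999, 0.2852, 0.061]
tcp_rot: [2.033, 2.394, 0.003]
wrist_force: [-0.1, -0.5, 5.5]
width: 0.151
grip_force: 40.4
```

Emit:
move_arm(series=[0,0,0,0,0,0,0,0,0,0,-4.65,0,0,0,0,0,0,-4.65,0,0,0,0,0,0,-4.65,0,0,0,0,-3.15,2.43,0,0,0,-9.5])

```text
time: 17.77
tool_pos: [0.4293, 0.2599, 0.2034]
tcp_rot: [1.817, 2.56, 0.011]
wrist_force: [1.0, 1.0, -4.2]
width: 0.149
grip_force: 40.3
```

Emit:
move_arm(series=[0,-3.51,1.88,0,0,0,-9.5,0,-3.77,1.27,0,0,0,-9.5,0,-3.92,0.63,0,0,0,-9.6,0,-3.98,-0.03,0,0,0,-9.5,0,-3.92,-0.68,0,0,0,-9.6])

```text
time: 18.4
tool_pos: [0.573, 0.121, 0.1975]
tcp_rot: [-0.63, -3.074, 0.001]
wrist_force: [0.8, 0.7, -3.3]
width: 0.158
grip_force: 40.4
```

Emit:
move_arm(series=[0,-3.75,-1.33,0,0,0,-9.5,0,-3.47,-1.93,0,0,0,-9.6,0,-3.11,-2.48,0,0,0,-9.5,0,0,0,0,0,0,0,0,0,0,0,0,0,0])

```text
time: 19.02
tool_pos: [0.6595, 0.0409, 0.1977]
tcp_rot: [0.138, -3.135, -0.002]
wrist_force: [0.4, -0.0, -3.7]
width: 0.154
grip_force: 40.4
```

Emit:
move_arm(series=[0,0,0,0,0,0,0,0,0,0,0,0,0,0,0,0,0,0,0,0,0,0,0,0,0,0,0,0])

```text
time: 19.52
tool_pos: [0.6611, 0.0411, 0.2004]
tcp_rot: [-0.141, 3.137, 0.001]
wrist_force: [0.4, -0.0, -4.3]
width: 0.155
grip_force: 40.4
```

```bash
python3 -c "
from h import *
st()
plan([(.6617,.0407,.125,95.2,0,3,5)])"
```

```text
t19.52 pos [0.6611 0.0411 0.2004] ty 95.16 tilt [0.0011 0.0004] F [ 0.4 -0.  -4.3] w 0.155 gf 40.4 q [ 0.02  0.26  1.68  0.    1.2  -1.64]
[0,-0.02,-0.02,2.51,0,0,0, 0,-0.01,-0.01,2.52,0,0,0, 0,-0.02,-0.02,2.51,0,0.1,0, 0,0,0,0,0,0,0, 0,0,0,0,0,0,0]
[0,0,0,0,0,0,0, 0,0,0,0,0,0,0, 0,0,0,0,0,0,0]
```

Emit:
move_arm(series=[0,0,-0.02,2.5,0,0,0,0,0,-0.01,2.5,0,0,0,0,0,-0.01,2.5,0,0,0,0,0,0,0,0,0,0,0,0,0,0,0,0,0])

```text
time: 20.15
tool_pos: [0.662, 0.0405, 0.1262]
tcp_rot: [-0.141, 3.136, 0.0]
wrist_force: [0.0, 0.4, -3.3]
width: 0.156
grip_force: 40.3
```

Emit:
move_arm(series=[0,0,0,0,0,0,0,0,0,0,0,0,0,0,0,0,0,0,0,0,0])

```text
time: 20.52
tool_pos: [0.6617, 0.0404, 0.1259]
tcp_rot: [-0.141, 3.137, 0.001]
wrist_force: [0.3, -0.6, -3.1]
width: 0.154
grip_force: 40.3
```

```bash
python3 -c "
from h import *
st()
plan([(.6617,.0407,.0927,95.2,0,.7,3)])"
```

```text
t20.52 pos [0.6617 0.0404 0.1259] ty 95.14 tilt [0.0019 0.0004] F [ 0.3 -0.6 -3.1] w 0.154 gf 40.3 q [ 0.02  0.33  1.74  0.    1.07 -1.64]
[0,0,0,0.66,0,0,0, 0,0,0.01,0.67,0,0,0, 0,0,0,0.66,0,0,0, 0,0,0.01,0.67,0,0.1,0, 0,0,0,0.66,0,0,-0.1]
[0,0,0,0,0,0,0, 0,0,0,0,0,0,0, 0,0,0,0,0,0,0]
```

Emit:
move_arm(series=[0,0,0,0.66,0,0,0,0,0,0.01,0.67,0,0,0,0,0,0,0.66,0,0,0,0,0,0.01,0.67,0,0,0,0,0,0,0.66,0,0,0])

```text
time: 21.15
tool_pos: [0.6612, 0.0399, 0.0929]
tcp_rot: [0.142, -3.138, 0.002]
wrist_force: [-12.8, 0.0, 31.0]
width: 0.155
grip_force: 45.3
```

Emit:
move_arm(series=[0,0,0,0,0,0,0,3,0,0,0,0,0,0,3,0,0,0,0,0,0,3,0,0,0,0,0,0,3,0,0,0,0,0,0])

```text
time: 21.78
tool_pos: [0.6614, 0.0407, 0.092]
tcp_rot: [-0.141, 3.137, 0.001]
wrist_force: [-0.9, -1.0, -0.1]
width: 0.349
grip_force: 0.0
```

Emit:
move_arm(series=[3,0,0,-2.5,0,0,0,3,0,0,-4,0,0,0,3,0,0,-5,0,0,0,3,0,0,0,0,0,0])

```text
time: 22.28
tool_pos: [0.6649, 0.0407, 0.2134]
tcp_rot: [-0.141, 3.127, 0.0]
wrist_force: [0.3, 0.3, -0.2]
width: 0.354
grip_force: 0.0
```

```bash
python3 -c "
from h import *
st()
plan([(.5135,-.297,.22,21.7,4,5,5)])"
```

```text
t22.27 pos [0.6649 0.0407 0.2134] ty 95.15 tilt [0.0118 0.0007] F [ 0.3  0.3 -0.2] w 0.354 gf 0.0 q [ 0.02  0.26  1.66  0.    1.21 -1.64]
[4,2.26,-4.04,-0.11,0.1,0.1,9.2, 4,1.59,-4.34,-0.1,0,0.1,9.2, 4,0.87,-4.54,-0.09,0,0.1,9.2, 4,0.14,-4.63,-0.09,0.1,0.1,9.2, 4,-0.6,-4.59,-0.09,0,0.1,9.2]
[4,-1.33,-4.43,-0.09,0,0,9.1, 4,-2.02,-4.16,-0.09,0.1,0,9.2, 4,-2.65,-3.79,-0.07,0.1,0.1,9.1, 4,0,0,0,0,0,0, 4,0,0,0,0,0,0]
[4,0,0,0,0,0,0, 4,0,0,0,0,0,0, 4,0,0,0,0,0,0]
```

Emit:
move_arm(series=[4,2.26,-4.04,0,0,0,9.2,4,1.59,-4.34,0,0,0,9.2,4,0.87,-4.54,0,0,0,9.2,4,0.14,-4.63,0,0,0,9.2,4,-0.6,-4.59,0,0,0,9.2])

```text
time: 22.9
tool_pos: [0.5652, -0.1715, 0.2056]
tcp_rot: [-1.104, -2.94, -0.001]
wrist_force: [0.2, -0.7, -0.3]
width: 0.465
grip_force: 0.0
```

Emit:
move_arm(series=[4,-1.33,-4.43,0,0,0,9.1,4,-2.02,-4.16,0,0,0,9.2,4,-2.65,-3.79,0,0,0,9.1,4,0,0,0,0,0,0,4,0,0,0,0,0,0])

```text
time: 23.52
tool_pos: [0.5095, -0.2967, 0.2058]
tcp_rot: [-1.762, -2.6, -0.002]
wrist_force: [0.2, 0.3, 0.1]
width: 0.469
grip_force: 0.0
```

Emit:
move_arm(series=[4,0,0,0,0,0,0,4,0,0,0,0,0,0,4,0,0,0,0,0,0])

```text
time: 23.9
tool_pos: [0.5102, -0.2964, 0.2067]
tcp_rot: [1.76, 2.601, 0.001]
wrist_force: [0.1, -0.3, 0.4]
width: 0.472
grip_force: 0.0
```

```bash
python3 survey.py L2 L3 A4 B1 C D; python3 -c "
from h import *
plan([(.5135,-.297,.13,21.7,4,5),(.5135,-.297,.0607,21.7,4,2.4,5),(.5135,-.297,.0607,21.7,0,3,5),(.5135,-.297,.20,21.7,0,5),(.667,-.0173,.20,95.2,0,4,5),(.667,-.0173,.125,95.2,0,3,5)])"
```

```text
t23.90 pos [ 0.5102 -0.2964  0.2067] ty 21.83 tilt [0.0009 0.0003] F [ 0.1 -0.3  0.4] w 0.472 gf 0.0 q [-0.57  0.13  1.83  0.    1.19 -0.95]
L2 [0.6476 0.0989 6.6236] 914 palframe [0.0469 0.0577]
L3 [ 0.5946  0.0214 83.9188] 699 palframe [-0.013  -0.0147]
A4 [ 0.5891  0.075  96.5095] 937 palframe [-0.0136  0.0392]
B1 [0.6552 0.0382 7.7214] 1158 palframe [ 0.0489 -0.0034]
C [  0.5117  -0.2886 -66.7547] 606  
D [ 0.4036 -0.2588 65.5193] 640  
handles
L2 [0.6518 0.0993 7.1741] 25 [0.051  0.0577]
L3 [ 0.5903 -0.0061 93.3026] 31 [-0.0198 -0.0416]
A4 [ 0.5832  0.0774 95.0083] 33 [-0.0193  0.0421]
B1 [0.6579 0.04   5.7438] 29 [ 0.0518 -0.0019]
[4,-0.08,0.14,3.84,0,0,0.1, 4,-0.09,0.14,3.84,0.1,0,0, 4,0,0,2.31,0,0,0, 4,0,0.01,2.31,0,0,0, 4,0,0,2.31,0,0,0]
[4,0,0,0,0,0,0, 4,0,0,0,0,0,0, 4,0,0,0,0,0,0, 4,0,0,0,0,0,0, 4,0,0,0,0,0,0]
[0,0,0,0,0,0,0, 0,0,0,0,0,0,0, 0,0,0,0,0,0,0, 0,0,0,0,0,0,0, 0,0,0,0,0,0,0]
[0,0,0,0,0,0,0, 0,0,0,-4.64,0,0,0, 0,0,-0.01,-4.65,0,0,0, 0,0,0,-4.64,0,0,0, 0,2.54,3.08,0,0,0,-9.2]
[0,2.01,3.44,0,0,0,-9.2, 0,1.44,3.72,0,0,0,-9.2, 0,0.83,3.9,0,0,0,-9.2, 0,0.19,3.98,-0.01,0,0,-9.2, 0,-0.45,3.96,0,0,0,-9.2]
[0,-1.08,3.84,-0.01,0,0,-9.1, 0,-1.67,3.63,0,0,0,-9.2, 0,0,0,0,0,0,0, 0,0,0,0,0,0,0, 0,0,0,0,0,0,0]
[0,0,0,0,0,0,0, 0,0,0,0,0,0,0, 0,0,0,2.5,0,0,0, 0,0,0,2.5,0,0,0, 0,-0.01,0,2.5,0,0,0]
[0,0,0,0,0,0,0, 0,0,0,0,0,0,0, 0,0,0,0,0,0,0, 0,0,0,0,0,0,0, 0,0,0,0,0,0,0]
```

Emit:
move_arm(series=[4,-0.08,0.14,3.84,0,0,0,4,-0.09,0.14,3.84,0,0,0,4,0,0,2.31,0,0,0,4,0,0,0,0,0,0,4,0,0,0,0,0,0])

```text
time: 24.58
tool_pos: [0.5139, -0.2979, 0.1079]
tcp_rot: [1.761, 2.599, 0.001]
wrist_force: [0.9, -0.3, 0.1]
width: 0.47
grip_force: 0.0
```

```bash
python3 - <<'E'
from fit import *
st();c,im=snap('wrist','w2.png')
print(proj(c,[[.5135,-.297,.078]]))
print(fit([(c,im)],CASE,(.5133,-.297,-68.3),0))
print(fit([(c,im)],HAN,(.5133,-.297,-68.3),0,black))
E
```

```text
t24.57 pos [ 0.5139 -0.2979  0.1079] ty 21.76 tilt [ 0.0021 -0.0005] F [ 0.9 -0.3  0.1] w 0.470 gf 0.0 q [-0.57  0.23  1.91  0.    1.01 -0.95]
[[323.58430651 240.44601065]]
(array([  0.51280397,  -0.29699505, -68.72994807]), np.float64(378.515625))
(array([  0.51265301,  -0.29652111, -68.42602845]), np.float64(243.34375))
```

View pics/w2.png

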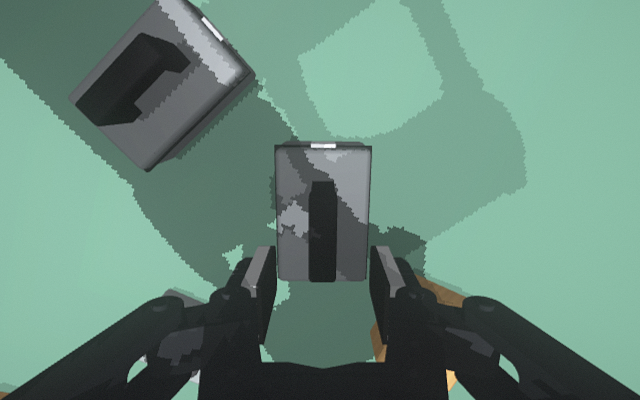

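Emit:
move_arm(series=[4,0,0,2.35,0,0,0,4,0,0,2.35,0,0,0,4,0,0,0,0,0,0,4,0,0,0,0,0,0,4,0,0,0,0,0,0])

```text
time: 25.25
tool_pos: [0.5144, -0.2983, 0.0616]
tcp_rot: [1.761, 2.598, 0.001]
wrist_force: [-0.1, 0.1, -0.2]
width: 0.471
grip_force: 0.0
```

Emit:
move_arm(series=[0,0,0,0,0,0,0,0,0,0,0,0,0,0,0,0,0,0,0,0,0,0,0,0,0,0,0,0,0,0,0,0,0,0,0])

```text
time: 25.88
tool_pos: [0.5139, -0.2979, 0.0607]
tcp_rot: [1.761, 2.599, 0.001]
wrist_force: [-0.3, 0.6, 6.0]
width: 0.155
grip_force: 40.9
```

Emit:
move_arm(series=[0,0,0,0,0,0,0,0,0,0,-4.65,0,0,0,0,0,0,-4.65,0,0,0,0,0,0,-4.65,0,0,0,0,2.54,3.08,0,0,0,-9.2])

```text
time: 26.5
tool_pos: [0.5339, -0.2655, 0.2037]
tcp_rot: [1.543, 2.727, -0.001]
wrist_force: [0.6, -0.6, -4.1]
width: 0.155
grip_force: 40.0
```

Emit:
move_arm(series=[0,2.01,3.44,0,0,0,-9.2,0,1.44,3.72,0,0,0,-9.2,0,0.83,3.9,0,0,0,-9.2,0,0.19,3.98,0,0,0,-9.2,0,-0.45,3.96,0,0,0,-9.2])

```text
time: 27.12
tool_pos: [0.6271, -0.0865, 0.1973]
tcp_rot: [-0.348, -3.119, -0.001]
wrist_force: [0.5, -0.2, -3.3]
width: 0.154
grip_force: 40.0
```

Emit:
move_arm(series=[0,-1.08,3.84,0,0,0,-9.1,0,-1.67,3.63,0,0,0,-9.2,0,0,0,0,0,0,0,0,0,0,0,0,0,0,0,0,0,0,0,0,0])

```text
time: 27.75
tool_pos: [0.6654, -0.0188, 0.1986]
tcp_rot: [0.141, -3.137, -0.0]
wrist_force: [-0.7, 0.3, -3.4]
width: 0.157
grip_force: 40.0
```

Emit:
move_arm(series=[0,0,0,0,0,0,0,0,0,0,0,0,0,0,0,0,0,0,0,0,0])

```text
time: 28.12
tool_pos: [0.6663, -0.0182, 0.1997]
tcp_rot: [-0.143, 3.137, 0.001]
wrist_force: [0.1, -0.6, -4.2]
width: 0.158
grip_force: 40.0
```

```bash
python3 -c "
from h import *
st()
plan([(.667,-.017,.125,95.2,0,3,5)])"
```

```text
t28.12 pos [ 0.6663 -0.0182  0.1997] ty 95.21 tilt [0.001  0.0004] F [ 0.1 -0.6 -4.2] w 0.158 gf 40.0 q [-0.06  0.27  1.67  0.    1.2  -1.73]
[0,-0.02,0.04,2.49,0,0,0, 0,-0.03,0.03,2.49,0,0,0, 0,-0.02,0.04,2.49,0,0.1,0, 0,0,0,0,0,0,0, 0,0,0,0,0,0,0]
[0,0,0,0,0,0,0, 0,0,0,0,0,0,0, 0,0,0,0,0,0,0]
```

Emit:
move_arm(series=[0,-0.01,0.04,2.49,0,0,0,0,-0.02,0.03,2.49,0,0,0,0,-0.02,0.04,2.49,0,0,0,0,0,0,0,0,0,0,0,0,0,0,0,0,0])

```text
time: 28.75
tool_pos: [0.6675, -0.0167, 0.1259]
tcp_rot: [-0.144, 3.136, 0.0]
wrist_force: [-0.1, -0.9, -3.6]
width: 0.154
grip_force: 39.9
```

Emit:
move_arm(series=[0,0,0,0,0,0,0,0,0,0,0,0,0,0,0,0,0,0,0,0,0])

```text
time: 29.12
tool_pos: [0.6672, -0.0167, 0.1256]
tcp_rot: [-0.144, 3.136, 0.0]
wrist_force: [-0.1, -0.7, -4.0]
width: 0.155
grip_force: 39.9
```

Emit:
move_arm(series=[0,0,0,0.66,0,0,0,0,0,0,0.66,0,0,0,0,0,0,0.66,0,0,0,0,0,0,0.66,0,0,0,0,0,0,0.5,0,0,0])

```text
time: 29.75
tool_pos: [0.6666, -0.0165, 0.0927]
tcp_rot: [0.143, -3.138, -0.001]
wrist_force: [-2.5, 8.1, 31.9]
width: 0.154
grip_force: 46.3
```

Emit:
move_arm(series=[0,0,0,0,0,0,0,0,0,0,0,0,0,0])

```text
time: 30.0
tool_pos: [0.6669, -0.0167, 0.0934]
tcp_rot: [-0.144, 3.137, 0.0]
wrist_force: [0.0, -0.2, -4.2]
width: 0.155
grip_force: 39.9
```

```bash
python3 -c "
from h import *
st()"
```

```text
t30.00 pos [ 0.6669 -0.0167  0.0934] ty 95.25 tilt [0.001  0.0003] F [ 0.  -0.2 -4.2] w 0.155 gf 39.9 q [-0.06  0.37  1.75  0.    1.02 -1.73]
```

Emit:
move_arm(series=[0,0,0,0.1,0,0,0,0,0,0,0,0,0,0,3,0,0,0,0,0,0,3,0,0,0,0,0,0,3,0,0,0,0,0,0])

```text
time: 30.62
tool_pos: [0.6672, -0.0167, 0.0929]
tcp_rot: [-0.144, 3.137, 0.0]
wrist_force: [0.3, 1.0, 1.1]
width: 0.346
grip_force: 0.0
```

Emit:
move_arm(series=[3,0,0,0,0,0,0,3,0,0,-2.5,0,0,0,3,0,0,-4,0,0,0,3,0,0,-5,0,0,0,3,0,0,0,0,0,0])

```text
time: 31.25
tool_pos: [0.6705, -0.0169, 0.2141]
tcp_rot: [-0.143, 3.126, -0.001]
wrist_force: [0.5, 0.2, 0.0]
width: 0.348
grip_force: 0.0
```

```bash
python3 -c "
from h import *
st();plan([(.60,.04,.34,95.2,4,5,3),(.447,.40,.30,85,4,5,5)])"
```

```text
t31.25 pos [ 0.6705 -0.0169  0.2141] ty 95.25 tilt [ 0.0119 -0.0003] F [0.5 0.2 0. ] w 0.348 gf 0.0 q [-0.06  0.26  1.65  0.    1.21 -1.73]
[4,1.59,1.57,-3.17,0,0.2,0, 4,1.6,1.57,-3.16,0,0.2,0, 4,1.61,1.58,-3.16,0,0.1,0, 4,1.61,1.57,-3.16,-0.1,0.2,0, 4,0,0,0,0,0,0]
[4,0,0,0,0,0,0, 4,0,0,0,0,0,0, 4,1.49,4.66,0.5,0,0,1.3, 4,1.6,4.62,0.5,0,0,1.3, 4,1.7,4.58,0.5,0,0,1.3]
[4,1.81,4.54,0.5,0,0,1.3, 4,1.91,4.5,0.5,0,0,1.3, 4,2.01,4.46,0.51,0,0,1.2, 4,2.1,4.42,0.5,0,0,1.3, 4,2.2,4.36,0.51,0,0,1.2]
[4,0,0,0,0,0,0, 4,0,0,0,0,0,0, 4,0,0,0,0,0,0, 4,0,0,0,0,0,0, 4,0,0,0,0,0,0]
```

Emit:
move_arm(series=[4,1.6,1.57,-3.17,0,0,0,4,1.6,1.57,-3.16,0,0,0,4,1.61,1.58,-3.16,0,0,0,4,1.61,1.57,-3.16,0,0,0,4,0,0,0,0,0,0])

```text
time: 31.88
tool_pos: [0.5975, 0.0409, 0.3369]
tcp_rot: [-0.146, 3.132, 0.001]
wrist_force: [0.9, -0.3, -0.2]
width: 0.47
grip_force: 0.0
```

Emit:
move_arm(series=[4,0,0,0,0,0,0,4,0,0,0,0,0,0,4,0,0,0,0,0,0])

```text
time: 32.25
tool_pos: [0.5967, 0.0396, 0.332]
tcp_rot: [0.143, -3.136, -0.001]
wrist_force: [-0.4, 0.3, 0.2]
width: 0.467
grip_force: 0.0
```

```bash
python3 - <<'E'
from h import *
st();c,im=snap('wrist','w3.png');np.savez('w3.npz',K=c[0],R=c[1],t=c[2])
q=proj(c,[[.72,.17,.03],[.72,-.08,.03],[.47,.15,.03],[.47,-.08,.03]]);print(q)
lo=np.maximum(q.min(0)-8,0).astype(int);hi=(q.max(0)+8).astype(int);hi=np.minimum(hi,[640,400]);f=min(780/(hi-lo)[0],590/(hi-lo)[1])
print(lo,hi,f)
cv2.imwrite('pics/z5.png',cv2.cvtColor(cv2.resize(im[lo[1]:hi[1],lo[0]:hi[0]],None,fx=f,fy=f,interpolation=cv2.INTER_CUBIC),cv2.COLOR_RGB2BGR))
E
```

```text
t32.25 pos [0.5967 0.0396 0.332 ] ty 95.21 tilt [-0.0021  0.0003] F [-0.4  0.3  0.2] w 0.467 gf 0.0 q [ 0.02  0.08  1.65  0.    1.41 -1.64]
[[412.69241664 260.27221088]
 [223.54669924 244.40047666]
 [429.82630417  57.7657883 ]
 [227.37927944  37.89140626]]
[215  29] [437 268] 2.4686192468619246
```

View pics/z5.png

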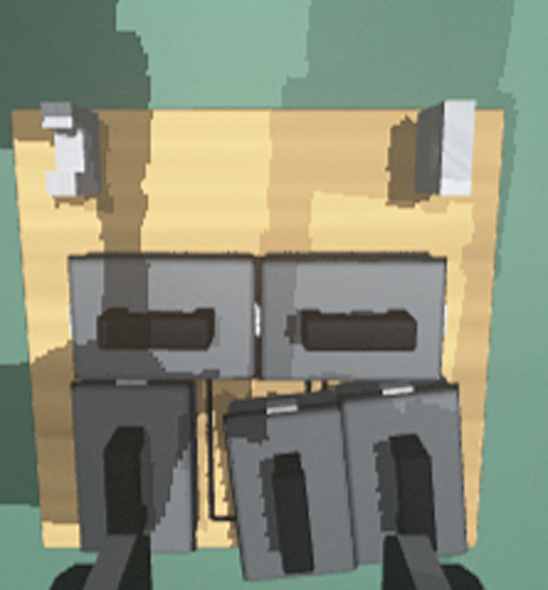

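Emit:
move_arm(series=[4,1.49,4.66,0,0,0,0,4,1.6,4.62,0,0,0,0,4,1.7,4.58,0,0,0,0,4,1.81,4.54,0,0,0,0,4,1.91,4.5,0,0,0,0])

```text
time: 32.92
tool_pos: [0.4906, 0.2615, 0.3335]
tcp_rot: [-0.143, 3.138, 0.0]
wrist_force: [-0.3, 0.3, -1.0]
width: 0.474
grip_force: 0.0
```

Emit:
move_arm(series=[4,2.01,4.46,0,0,0,0,4,2.1,4.42,0,0,0,0,4,2.2,4.36,0,0,0,0,4,0,0,0,0,0,0,4,0,0,0,0,0,0])

```text
time: 33.55
tool_pos: [0.4165, 0.3861, 0.3334]
tcp_rot: [-0.145, 3.138, -0.001]
wrist_force: [-0.0, 0.3, 0.3]
width: 0.468
grip_force: 0.0
```

```bash
python3 survey.py L2 L3 A4 B1 C0 | grep -A9 handles; python3 - <<'E'
from fit import *
st()
V=[(cal('top'),cv2.imread('pics/last.png')[...,::-1])]
for m in (6,10): print(fit(V,HAN,(.675,.048,-2),.032,black,m=m))
a=cv2.imread('pics/last.png')
cv2.imwrite('pics/z6.png',cv2.resize(a[115:225,250:390],None,fx=5,fy=5,interpolation=cv2.INTER_CUBIC))
E
```

```text
handles
L2 [0.654  0.1105 9.3268] 31 [0.0543 0.0687]
L3 [ 0.5903 -0.006  96.59  ] 25 [-0.0198 -0.0416]
A4 [ 0.5832  0.0774 95.0083] 28 [-0.0193  0.0421]
B1 [ 0.6671  0.059  13.2618] 18 [0.0626 0.0162]
C0 [ 0.6615 -0.0161  4.1633] 26 [ 0.0502 -0.0581]
t33.60 pos [0.4169 0.3857 0.3336] ty 95.21 tilt [ 0.0007 -0.0005] F [-0.5  0.6 -0. ] w 0.469 gf 0.0 q [ 0.7   0.02  1.71 -0.    1.41 -0.96]
(array([ 0.66681885,  0.05833592, 11.44372194]), np.float64(27.501953125))
(array([ 0.66681885,  0.05833592, 11.44372194]), np.float64(27.501953125))
```

View pics/z6.png

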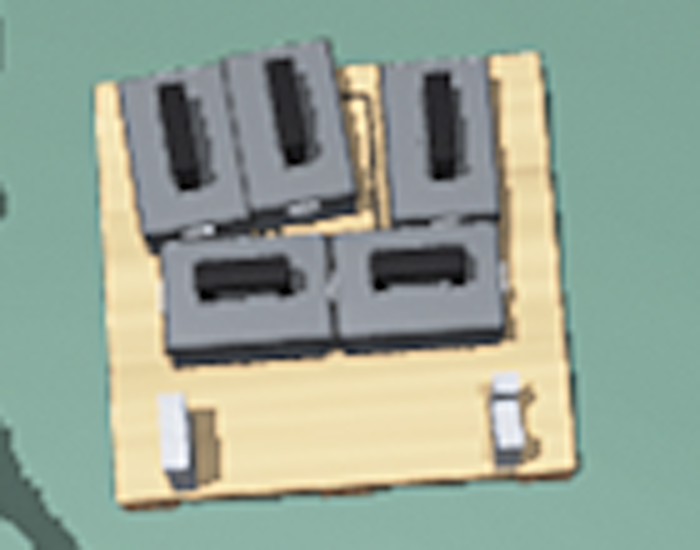

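```bash
python3 - <<'E'
from fit import *
np.set_printoptions(precision=4,suppress=True)
d=np.load('w3.npz');c=(d['K'],d['R'],d['t']);im=cv2.imread('pics/w3.png')[...,::-1]
for n,x0,z in(('B1',(.6712,.0584,12),.032),('L3',(.5933,-.0083,95.2),.032),('A4',(.586,.0779,95.2),.032)):
  for tb in(45,60):
    import fit as F; F.TB=tb
    print(n,tb,fit([(c,im)],HAN,x0,z,black,m=5))
plan([(.6712,.0584,.24,101.5,2.8,5),(.6712,.0584,.15,101.5,2.8,4,5)])
E
```

```text
B1 45 (array([ 0.6072,  0.0584, 24.    ]), np.float64(92.0))
B1 60 (array([ 0.6693,  0.0567, 11.8911]), np.float64(76.5546875))
L3 45 (array([ 0.62  , -0.0056, 93.6   ]), np.float64(0.0))
L3 60 (array([ 0.5921, -0.0066, 96.2883]), np.float64(404.9375))
A4 45 (array([ 0.6162,  0.0841, 93.6   ]), np.float64(0.0))
A4 60 (array([ 0.5856,  0.0753, 95.4884]), np.float64(604.791015625))
[2.8,-2.48,-3.88,1.04,0,0,-0.7, 2.8,-2.44,-3.91,1.04,0,0,-0.7, 2.8,-2.39,-3.94,1.04,0,0,-0.7, 2.8,-2.34,-3.96,1.04,0,0,-0.7, 2.8,-2.29,-3.99,1.05,0,0,-0.7]
[2.8,-2.24,-4.02,1.04,0,0,-0.7, 2.8,-2.19,-4.05,1.05,0,0,-0.7, 2.8,-2.14,-4.08,1.04,0,0,-0.7, 2.8,-2.1,-4.1,1.05,0,0,-0.7, 2.8,0,0,3,0,0,0]
[2.8,0,0,3,0,0,0, 2.8,0.01,0.01,3,0,0,0, 2.8,0,0,0,0,0,0, 2.8,0,0,0,0,0,0, 2.8,0,0,0,0,0,0]
[2.8,0,0,0,0,0,0, 2.8,0,0,0,0,0,0]
```

Emit:
move_arm(series=[2.8,-2.48,-3.88,1.04,0,0,-0.7,2.8,-2.44,-3.91,1.04,0,0,-0.7,2.8,-2.39,-3.94,1.04,0,0,-0.7,2.8,-2.34,-3.96,1.04,0,0,-0.7,2.8,-2.29,-3.99,1.05,0,0,-0.7])

```text
time: 34.22
tool_pos: [0.5592, 0.2016, 0.2816]
tcp_rot: [-0.236, 3.131, 0.0]
wrist_force: [-0.9, 0.6, 0.4]
width: 0.327
grip_force: 0.0
```

Emit:
move_arm(series=[2.8,-2.24,-4.02,1.04,0,0,-0.7,2.8,-2.19,-4.05,1.05,0,0,-0.7,2.8,-2.14,-4.08,1.04,0,0,-0.7,2.8,-2.1,-4.1,1.05,0,0,-0.7,2.8,0,0,3,0,0,0])

```text
time: 34.85
tool_pos: [0.6743, 0.054, 0.2114]
tcp_rot: [-0.306, 3.121, -0.002]
wrist_force: [-0.4, -0.1, -0.0]
width: 0.327
grip_force: 0.0
```

Emit:
move_arm(series=[2.8,0,0,3,0,0,0,2.8,0,0,0,0,0,0,2.8,0,0,0,0,0,0,2.8,0,0,0,0,0,0,2.8,0,0,0,0,0,0])

```text
time: 35.48
tool_pos: [0.6718, 0.0595, 0.1818]
tcp_rot: [-0.316, 3.122, 0.0]
wrist_force: [0.5, -0.5, 0.9]
width: 0.328
grip_force: 0.0
```

```bash
python3 - <<'E'
from fit import *
np.set_printoptions(precision=4,suppress=True)
st();c,im=snap('wrist','w4.png')
for n,x0 in(('B1',(.671,.0582,12)),('L2',(.6583,.110,10.5))):
    print(n,proj(c,[[x0[0],x0[1],.11]]),fit([(c,im)],HAN,x0,.032,black,m=12),fit([(c,im)],HAN,x0,.032,black,m=6))
cv2.imwrite('pics/w4z.png',cv2.cvtColor(im,cv2.COLOR_RGB2BGR))
E
```

```text
t35.48 pos [0.6718 0.0595 0.1818] ty 101.56 tilt [0.0035 0.0005] F [ 0.5 -0.5  0.9] w 0.328 gf 0.0 q [ 0.05  0.3   1.67  0.    1.17 -1.72]
B1 [[322.134  215.8469]] (array([ 0.6698,  0.0571, 11.6362]), np.float64(344.734375)) (array([ 0.6699,  0.0572, 11.5394]), np.float64(345.234375))
L2 [[410.2882 212.5785]] (array([ 0.6566,  0.1084, 14.4703]), np.float64(1245.048828125)) (array([ 0.6567,  0.1082, 15.3455]), np.float64(1245.869140625))
```

View pics/w4z.png

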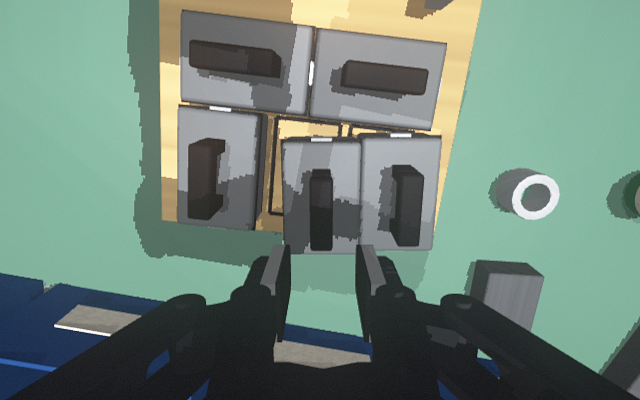

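```bash
python3 -c "
from h import *
plan([(.6703,.0577,.13,101.6,2.8,3),(.6703,.0577,.0928,101.6,2.8,2.4,4),(.6703,.0577,.0928,101.6,0,3,5),(.6703,.0577,.185,101.6,0,3,2),(.6617,.0403,.185,95.2,0,1,5)])"
```

```text
[2.8,0.09,-0.08,2.57,0,0.1,0, 2.8,0.09,-0.08,2.58,0,0.1,0, 2.8,0,0,1.86,0,0,0, 2.8,-0.01,0,1.86,0,0,0, 2.8,0,0,0,0,0,0]
[2.8,0,0,0,0,0,0, 2.8,0,0,0,0,0,0, 2.8,0,0,0,0,0,0, 0,0,0,0,0,0,0, 0,0,0,0,0,0,0]
[0,0,0,0,0,0,0, 0,0,0,0,0,0,0, 0,0,0,0,0,0,0, 0,0,0,0,0,0,0, 0,0,0,-2.31,0,0,0]
[0,0,0,-2.3,0,0,0, 0,0,0,-2.31,0,0,0, 0,0.01,0,-2.3,0,0,0, 0,0,0,0,0,0,0, 0,0,0,0,0,0,0]
[0,0.6,-0.77,0,0,0,3.2, 0,0.55,-0.79,0,0,0,3.2, 0,0,0,0,0,0,0, 0,0,0,0,0,0,0, 0,0,0,0,0,0,0]
[0,0,0,0,0,0,0, 0,0,0,0,0,0,0]
```

Emit:
move_arm(series=[2.8,0.09,-0.08,2.57,0,0,0,2.8,0.09,-0.08,2.58,0,0,0,2.8,0,0,1.86,0,0,0,2.8,0,0,1.86,0,0,0,2.8,0,0,0,0,0,0])

```text
time: 36.15
tool_pos: [0.6682, 0.0575, 0.0893]
tcp_rot: [0.316, -3.123, -0.001]
wrist_force: [-0.7, -0.0, 0.6]
width: 0.33
grip_force: 0.0
```

Emit:
move_arm(series=[2.8,0,0,0,0,0,0,2.8,0,0,0,0,0,0,0,0,0,0,0,0,0,0,0,0,0,0,0,0,0,0,0,0,0,0,0])

```text
time: 36.78
tool_pos: [0.6703, 0.0578, 0.0925]
tcp_rot: [-0.316, 3.123, 0.001]
wrist_force: [-0.7, 1.5, 4.1]
width: 0.156
grip_force: 42.4
```

Emit:
move_arm(series=[0,0,0,0,0,0,0,0,0,0,0,0,0,0,0,0,0,-2.31,0,0,0,0,0,0,-2.3,0,0,0,0,0,0,-2.31,0,0,0])

```text
time: 37.4
tool_pos: [0.6679, 0.057, 0.1588]
tcp_rot: [0.316, -3.122, -0.0]
wrist_force: [0.7, 0.4, -3.9]
width: 0.155
grip_force: 41.2
```

Emit:
move_arm(series=[0,0,0,-2.3,0,0,0,0,0.6,-0.7,0,0,0,3.2,0,0.55,-0.71,0,0,0,3.2,0,0,0,0,0,0,0,0,0,0,0,0,0])

```text
invalid input at $.series: expected a multiple of 7 numbers
```

Emit:
move_arm(series=[0,0,0,0,0,0,0,0,0,0,0,0,0,0,0,0,0,0,0,0,0])

```text
time: 37.78
tool_pos: [0.6681, 0.0573, 0.1582]
tcp_rot: [0.316, -3.123, -0.001]
wrist_force: [0.6, -0.1, -4.5]
width: 0.156
grip_force: 41.2
```

```bash
python3 -c "
from h import *
st()
plan([(.6615,.0418,.125,95.2,0,3,4),(.6615,.0418,.0932,95.2,0,.6,3)])"
```

```text
t37.77 pos [0.6681 0.0573 0.1582] ty 101.54 tilt [-0.003   0.0001] F [ 0.6 -0.1 -4.5] w 0.156 gf 41.2 q [ 0.05  0.32  1.69  0.    1.14 -1.72]
[0,0.47,-0.69,1.66,0,-0.1,3.2, 0,0.44,-0.72,1.66,0,-0.1,3.1, 0,0,0,0,0,0,0, 0,0,0,0,0,0,0, 0,0,0,0,0,0,0]
[0,0,0,0,0,0,0, 0,0,0,0.53,0,0,0, 0,0,0,0.53,0,0,0, 0,0,0,0.53,0,0,0, 0,0,0,0.53,0,0,0]
[0,0,0,0.53,0,0,0, 0,0,-0.01,0.53,0,0,0, 0,0,0,0,0,0,0, 0,0,0,0,0,0,0, 0,0,0,0,0,0,0]
```

Emit:
move_arm(series=[0,0.45,-0.7,0,0,0,3.2,0,0.44,-0.72,0,0,0,3.1,0,0,0,1.6,0,0,0,0,0,0,1.6,0,0,0,0,0,0,0,0,0,0])

```text
time: 38.4
tool_pos: [0.6608, 0.0422, 0.1247]
tcp_rot: [0.145, -3.133, -0.001]
wrist_force: [-0.8, 0.2, -4.2]
width: 0.155
grip_force: 41.1
```

Emit:
move_arm(series=[0,0,0,0,0,0,0,0,0,0,0,0,0,0,0,0,0,0,0,0,0,0,0,0,0,0,0,0])

```text
time: 38.9
tool_pos: [0.6636, 0.042, 0.1291]
tcp_rot: [-0.144, 3.137, 0.001]
wrist_force: [0.2, 0.1, -3.8]
width: 0.154
grip_force: 41.1
```

```bash
python3 -c "
from h import *
st()
plan([(.6615,.0418,.0932,95.2,0,.6,3)])"
```

```text
t38.90 pos [0.6636 0.042  0.1291] ty 95.25 tilt [0.0017 0.0005] F [ 0.2  0.1 -3.8] w 0.154 gf 41.1 q [ 0.03  0.33  1.73  0.    1.08 -1.64]
[0,0.04,0,0.6,0,0,0, 0,0.03,0,0.6,0,0,0, 0,0.04,0,0.6,0,0,0, 0,0.03,0,0.6,0,0,0, 0,0.04,0,0.6,0,0,0]
[0,0.03,0,0.59,0,0.1,0, 0,0,0,0,0,0,0, 0,0,0,0,0,0,0, 0,0,0,0,0,0,0]
```

Emit:
move_arm(series=[0,0.03,0,0.6,0,0,0,0,0.02,0,0.6,0,0,0,0,0.03,0,0.6,0,0,0,0,0.02,0,0.6,0,0,0,0,0.03,0,0.6,0,0,0])

```text
time: 39.52
tool_pos: [0.6619, 0.0418, 0.098]
tcp_rot: [-0.144, 3.138, 0.001]
wrist_force: [0.3, -0.4, -4.4]
width: 0.152
grip_force: 41.2
```

Emit:
move_arm(series=[0,0.02,0,0.59,0,0,0,0,0,0,0,0,0,0,0,0,0,0,0,0,0,2.8,0,0,0,0,0,0,2.8,0,0,0,0,0,0])

```text
time: 40.15
tool_pos: [0.6626, 0.0418, 0.0936]
tcp_rot: [-0.144, 3.136, 0.0]
wrist_force: [-0.2, 0.5, -0.1]
width: 0.325
grip_force: 0.0
```

Emit:
move_arm(series=[2.8,0,0,0,0,0,0,2.8,0,0,0,0,0,0,2.8,0,0,-3,0,0,0,2.8,0,0,-3,0,0,0,2.8,0,0,0,0,0,0])

```text
time: 40.78
tool_pos: [0.6642, 0.0419, 0.1563]
tcp_rot: [-0.144, 3.131, 0.0]
wrist_force: [0.7, 0.4, 1.1]
width: 0.327
grip_force: 0.0
```

Emit:
move_arm(series=[2.8,0,0,0,0,0,0,2.8,0,0,0,0,0,0])

```text
time: 41.02
tool_pos: [0.6606, 0.0418, 0.1508]
tcp_rot: [0.144, -3.136, -0.001]
wrist_force: [-0.1, -0.3, 0.2]
width: 0.329
grip_force: 0.0
```

```bash
python3 - <<'E'
from fit import *
np.set_printoptions(precision=4,suppress=True)
st();c,im=snap('wrist','w5.png')
for n,x0 in(('B1',(.6617,.0418,5.2)),('L2',(.6575,.109,11))):
    print(n,fit([(c,im)],HAN,x0,.032,black,m=8))
plan([(.6575,.109,.155,101,2.8,2,5)])
E
```

```text
t41.02 pos [0.6606 0.0418 0.1508] ty 95.25 tilt [-0.0021  0.0003] F [-0.1 -0.3  0.2] w 0.329 gf 0.0 q [ 0.03  0.31  1.72  0.    1.12 -1.64]
B1 (array([0.6614, 0.0412, 5.3113]), np.float64(492.296875))
L2 (array([ 0.6565,  0.107 , 16.979 ]), np.float64(1564.40234375))
[2.8,-0.08,1.68,-0.1,0,0,-1.4, 2.8,-0.12,1.68,-0.1,0,0,-1.5, 2.8,-0.16,1.68,-0.11,0,-0.1,-1.4, 2.8,-0.2,1.67,-0.1,0,0,-1.5, 2.8,0,0,0,0,0,0]
[2.8,0,0,0,0,0,0, 2.8,0,0,0,0,0,0, 2.8,0,0,0,0,0,0, 2.8,0,0,0,0,0,0]
```

Emit:
move_arm(series=[2.8,-0.08,1.68,-0.1,0,0,-1.4,2.8,-0.12,1.68,-0.1,0,0,-1.5,2.8,-0.16,1.68,-0.1,0,0,-1.4,2.8,-0.2,1.67,-0.1,0,0,-1.5,2.8,0,0,0,0,0,0])

```text
time: 41.7
tool_pos: [0.6586, 0.111, 0.1569]
tcp_rot: [-0.306, 3.125, 0.001]
wrist_force: [0.1, -0.2, -0.4]
width: 0.325
grip_force: 0.0
```

Emit:
move_arm(series=[2.8,0,0,0,0,0,0,2.8,0,0,0,0,0,0,2.8,0,0,0,0,0,0,2.8,0,0,0,0,0,0])

```text
time: 42.2
tool_pos: [0.6587, 0.1086, 0.1567]
tcp_rot: [-0.301, 3.126, 0.0]
wrist_force: [0.0, 0.2, 0.9]
width: 0.327
grip_force: 0.0
```

```bash
python3 - <<'E'
from fit import *
np.set_printoptions(precision=4,suppress=True)
st();c,im=snap('wrist','w6.png')
for n,x0 in(('L2',(.6575,.109,11)),):
    for m in(6,10): print(n,fit([(c,im)],HAN,x0,.032,black,m=m))
    print(n,fit([(c,im)],CASE,x0,.032,gray,m=6))
E
```

```text
t42.20 pos [0.6587 0.1086 0.1567] ty 101.01 tilt [0.0007 0.0003] F [0.  0.2 0.9] w 0.327 gf 0.0 q [ 0.13  0.31  1.7   0.    1.13 -1.64]
L2 (array([ 0.6565,  0.1095, 11.7126]), np.float64(769.849609375))
L2 (array([ 0.6565,  0.1096, 11.5606]), np.float64(767.771484375))
L2 (array([ 0.6565,  0.1094, 12.3753]), np.float64(1842.744140625))
```

```bash
python3 -c "
from h import *
plan([(.6568,.1094,.093,101.5,2.8,2.4,4),(.6568,.1094,.093,101.5,0,3,5),(.6568,.1094,.175,101.5,0,3,2),(.6565,.0993,.175,95.2,0,1,4),(.6565,.0993,.127,95.2,0,2.4,4)])"
```

```text
[2.8,0.06,0.03,2.12,0,0,-0.2, 2.8,0.06,0.04,2.12,0,0,-0.1, 2.8,0.06,0.03,2.12,0,0,-0.2, 2.8,0,0,0,0,0,0, 2.8,0,0,0,0,0,0]
[2.8,0,0,0,0,0,0, 2.8,0,0,0,0,0,0, 0,0,0,0,0,0,0, 0,0,0,0,0,0,0, 0,0,0,0,0,0,0]
[0,0,0,0,0,0,0, 0,0,0,0,0,0,0, 0,0,0,0,0,0,0, 0,0,0,-2.73,0,0,0, 0,-0.01,0,-2.73,0,0,0]
[0,0,0.01,-2.74,0,0,0, 0,0,0,0,0,0,0, 0,0,0,0,0,0,0, 0,0.12,-0.49,0,0,0,3.2, 0,0.08,-0.5,0,0,0,3.1]
[0,0,0,0,0,0,0, 0,0,0,0,0,0,0, 0,0,0,0,0,0,0, 0,0,0,0,0,0,0, 0,0,0,1.6,0,0,0]
[0,0,0,1.6,0,0,0, 0,0.01,0,1.6,0,0,0, 0,0,0,0,0,0,0, 0,0,0,0,0,0,0, 0,0,0,0,0,0,0]
[0,0,0,0,0,0,0]
```

Emit:
move_arm(series=[2.8,0.06,0.03,2.12,0,0,-0.2,2.8,0.06,0.04,2.12,0,0,-0.1,2.8,0.06,0.03,2.12,0,0,-0.2,2.8,0,0,0,0,0,0,2.8,0,0,0,0,0,0])

```text
time: 42.88
tool_pos: [0.6568, 0.1098, 0.0928]
tcp_rot: [-0.316, 3.125, 0.0]
wrist_force: [-0.0, -0.3, 1.1]
width: 0.325
grip_force: 0.0
```

Emit:
move_arm(series=[2.8,0,0,0,0,0,0,2.8,0,0,0,0,0,0,0,0,0,0,0,0,0,0,0,0,0,0,0,0,0,0,0,0,0,0,0])

```text
time: 43.5
tool_pos: [0.6572, 0.1101, 0.0939]
tcp_rot: [-0.316, 3.124, 0.001]
wrist_force: [-1.7, 1.2, 3.9]
width: 0.158
grip_force: 42.7
```

Emit:
move_arm(series=[0,0,0,0,0,0,0,0,0,0,0,0,0,0,0,0,0,-2.73,0,0,0,0,0,0,-2.73,0,0,0,0,0,0,-2.74,0,0,0])

```text
time: 44.12
tool_pos: [0.6553, 0.1091, 0.1735]
tcp_rot: [0.316, -3.123, 0.001]
wrist_force: [0.2, -0.3, -2.9]
width: 0.153
grip_force: 41.7
```

Emit:
move_arm(series=[0,0,0,0,0,0,0,0,0.12,-0.49,0,0,0,3.2,0,0.08,-0.5,0,0,0,3.1,0,0,0,0,0,0,0,0,0,0,0,0,0,0])

```text
time: 44.75
tool_pos: [0.6555, 0.0995, 0.1733]
tcp_rot: [0.145, -3.136, -0.0]
wrist_force: [-1.3, 0.5, -3.7]
width: 0.154
grip_force: 41.7
```

Emit:
move_arm(series=[0,0,0,1.6,0,0,0,0,0,0,1.6,0,0,0,0,0,0,1.6,0,0,0,0,0,0,0,0,0,0,0,0,0,0,0,0,0])

```text
time: 45.38
tool_pos: [0.6566, 0.0997, 0.127]
tcp_rot: [-0.144, 3.138, 0.001]
wrist_force: [0.1, -0.0, -2.9]
width: 0.152
grip_force: 41.6
```

Emit:
move_arm(series=[0,0,0,0,0,0,0,0,0,0,0,0,0,0,0,0,0,0,0,0,0])

```text
time: 45.75
tool_pos: [0.6567, 0.0997, 0.1276]
tcp_rot: [-0.144, 3.137, 0.001]
wrist_force: [0.4, 0.6, -3.7]
width: 0.151
grip_force: 41.6
```

```bash
python3 -c "
from h import *
st()
plan([(.6565,.0993,.0935,95.2,0,.6,3)])"
```

```text
t45.75 pos [0.6567 0.0997 0.1276] ty 95.25 tilt [0.0016 0.0005] F [ 0.4  0.6 -3.7] w 0.151 gf 41.6 q [ 0.11  0.33  1.74  0.    1.08 -1.55]
[0,0.01,-0.01,0.57,0,0,0, 0,0,0,0.57,0,0,0, 0,0.01,-0.01,0.57,0,0,0, 0,0,0,0.57,0,0,0, 0,0.01,-0.01,0.57,0,0,0]
[0,0,0,0.56,0,0.1,0, 0,0,0,0,0,0,0, 0,0,0,0,0,0,0, 0,0,0,0,0,0,0]
```

Emit:
move_arm(series=[0,0.01,-0.01,0.57,0,0,0,0,0,0,0.57,0,0,0,0,0.01,-0.01,0.57,0,0,0,0,0,0,0.57,0,0,0,0,0.01,-0.01,0.57,0,0,0])

```text
time: 46.38
tool_pos: [0.6561, 0.0993, 0.098]
tcp_rot: [-0.144, 3.138, 0.0]
wrist_force: [-0.5, 0.4, -4.2]
width: 0.154
grip_force: 41.7
```

Emit:
move_arm(series=[0,0,0,0.55,0,0,0,0,0,0,0,0,0,0,0,0,0,0,0,0,0,2.8,0,0,0,0,0,0,2.8,0,0,0,0,0,0])

```text
time: 47.0
tool_pos: [0.6568, 0.0993, 0.0933]
tcp_rot: [-0.144, 3.136, 0.001]
wrist_force: [0.7, -0.6, -0.2]
width: 0.324
grip_force: 0.0
```

Emit:
move_arm(series=[2.8,0,0,0,0,0,0,2.8,0,0,0,0,0,0,2.8,0,0,-4,0,0,0,2.8,0,0,-4,0,0,0,2.8,0,0,-4,0,0,0])

```text
time: 47.62
tool_pos: [0.656, 0.0992, 0.2141]
tcp_rot: [-0.144, 3.138, 0.001]
wrist_force: [0.4, 0.5, -0.0]
width: 0.33
grip_force: 0.0
```

Emit:
move_arm(series=[2.8,0,0,0,0,0,0,2.8,0,0,0,0,0,0])

```text
time: 47.88
tool_pos: [0.6558, 0.0992, 0.2127]
tcp_rot: [-0.144, 3.138, 0.0]
wrist_force: [-0.4, 0.0, -0.8]
width: 0.328
grip_force: 0.0
```

```bash
python3 -c "
from h import *
st()
plan([(.4475,.4125,.22,84.8,4.5,5,5)])"
```

```text
t47.88 pos [0.6558 0.0992 0.2127] ty 95.24 tilt [0.0004 0.0003] F [-0.4  0.  -0.8] w 0.328 gf 0.0 q [ 0.11  0.26  1.66  0.    1.22 -1.55]
[4.5,2.24,4.14,-0.09,0,0,1.3, 4.5,2.33,4.09,-0.09,0,0,1.3, 4.5,2.42,4.03,-0.09,0,0,1.3, 4.5,2.51,3.98,-0.09,0,0,1.3, 4.5,2.6,3.92,-0.09,0,0,1.3]
[4.5,2.69,3.86,-0.09,0,0,1.3, 4.5,2.77,3.79,-0.09,0,0,1.3, 4.5,2.86,3.73,-0.1,0,0,1.3, 4.5,0,0,0,0,0,0, 4.5,0,0,0,0,0,0]
[4.5,0,0,0,0,0,0, 4.5,0,0,0,0,0,0, 4.5,0,0,0,0,0,0]
```

Emit:
move_arm(series=[4.5,2.24,4.14,-0.1,0,0,1.3,4.5,2.33,4.09,-0.1,0,0,1.3,4.5,2.42,4.03,-0.1,0,0,1.3,4.5,2.51,3.98,-0.1,0,0,1.3,4.5,2.6,3.92,-0.1,0,0,1.3])

```text
time: 48.5
tool_pos: [0.5237, 0.2957, 0.2156]
tcp_rot: [-0.036, -3.139, 0.002]
wrist_force: [0.6, 0.5, -0.8]
width: 0.525
grip_force: 0.0
```

Emit:
move_arm(series=[4.5,2.69,3.86,-0.1,0,0,1.3,4.5,2.77,3.79,-0.1,0,0,1.3,4.5,2.86,3.73,-0.1,0,0,1.3,4.5,0,0,0,0,0,0,4.5,0,0,0,0,0,0])

```text
time: 49.12
tool_pos: [0.4472, 0.4118, 0.2192]
tcp_rot: [-0.14, -3.137, 0.003]
wrist_force: [-0.0, 0.2, 0.2]
width: 0.53
grip_force: 0.0
```

```bash
python3 survey.py L2 L3 A4 B1 C0 D| grep -v pal; python3 - <<'E'
from fit import *
a=cv2.imread('pics/last.png')
cv2.imwrite('pics/z7.png',cv2.resize(a[115:225,190:390],None,fx=4,fy=4,interpolation=cv2.INTER_CUBIC))
c,im=snap('wrist','w7.png')
print(fit([(c,im)],ROD,(.4475,.4125,-5.2),.024,gray))
E
```

```text
t49.12 pos [0.4472 0.4118 0.2192] ty 84.90 tilt [-0.0011 -0.0021] F [-0.   0.2  0.2] w 0.530 gf 0.0 q [ 0.7   0.15  1.77 -0.    1.22 -0.78]
D [ 0.4016 -0.26   62.9155] 55  
handles
L2 [0.6531 0.0994 7.2779] 27 [0.0524 0.0577]
L3 [ 0.59   -0.0061 95.8707] 28 [-0.0201 -0.0417]
A4 [ 0.5832  0.0774 95.0083] 32 [-0.0193  0.0421]
B1 [0.6591 0.0425 6.0537] 28 [0.0532 0.0005]
C0 [ 0.6615 -0.0161  4.1633] 26 [ 0.0502 -0.0581]
(array([ 0.45380934,  0.41170334, -5.34326439]), np.float64(1385.1640625))
```

View pics/z7.png

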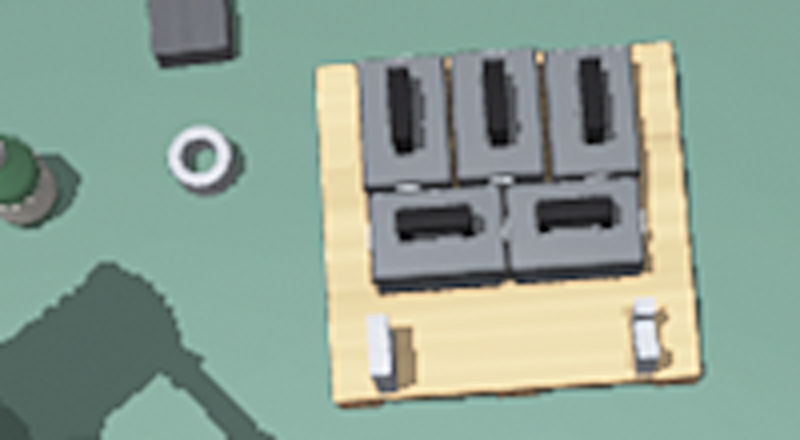

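```bash
python3 - <<'E'
from fit import *
np.set_printoptions(precision=4,suppress=True)
rd=lambda f:cv2.imread('pics/'+f)[...,::-1]
V={'T0':(cal('top'),rd('top0.png')),'Tl':(cal('top'),rd('last.png'))}
for k in('w1','w3'):
    d=np.load(k+'.npz');V[k]=((d['K'],d['R'],d['t']),rd(k+'.png'))
P={'T0':(.6062,.0372),'Tl':(.6062,.0372),'w1':(.6069,.0359),'w3':(.6069,.0359)}
a=np.radians(5.2);M=np.array([[np.cos(a),np.sin(a)],[-np.sin(a),np.cos(a)]])
for n,y,h in(('lug',.08,.066),('saddle',-.08,.060)):
  for k in V:
    x0=np.r_[M.T@[-.089,y]+P[k],5.2]
    r=fit([V[k]],[box(.036,.012,0,h)],x0,.032,gray,m=6);print(n,k,r[0],'%.0f'%r[1],M@(r[0][:2]-P[k]))
    q=V[k][0]
E
```

```text
lug T0 [0.5094 0.109  5.974 ] 20 [-0.0899  0.0802]
lug Tl [0.5094 0.109  5.974 ] 20 [-0.0899  0.0802]
lug w1 [0.5097 0.1074 5.2912] 41 [-0.0903  0.08  ]
lug w3 [0.5096 0.1073 5.2607] 45 [-0.0904  0.0799]
saddle T0 [ 0.5252 -0.0508  5.5519] 20 [-0.0887 -0.0803]
saddle Tl [ 0.5257 -0.0508  5.8055] 18 [-0.0881 -0.0804]
saddle w1 [ 0.5249 -0.0519  5.4752] 76 [-0.0897 -0.0801]
saddle w3 [ 0.5243 -0.052   5.4212] 121 [-0.0902 -0.0801]
```

```bash
python3 -c "
from h import *
st()
plan([(.448,.4125,.06,84.8,4.5,4,2),(.448,.4125,.0125,84.8,4.5,1.6,5),(.448,.4125,.0125,84.8,0,3,6),(.448,.4125,.17,84.8,0,4,2)])"
```

```text
t49.23 pos [0.448  0.4113 0.2199] ty 84.79 tilt [-0.0004 -0.0012] F [-0.6  0.4  1. ] w 0.526 gf 0.0 q [ 0.7   0.15  1.77 -0.    1.22 -0.78]
[4.5,0,0.03,4,0,0,0, 4.5,0,0.04,4,0,0,0, 4.5,0,0.03,4,0,0,0, 4.5,0.01,0.04,3.99,-0.1,0,0, 4.5,0,0,0,0,0,0]
[4.5,0,0,0,0,0,0, 4.5,0,0,1.58,0,0,0, 4.5,0,0,1.59,0,0,0, 4.5,0,0,1.58,0,0,0, 4.5,0,0,0,0,0,0]
[4.5,0,0,0,0,0,0, 4.5,0,0,0,0,0,0, 4.5,0,0,0,0,0,0, 4.5,0,0,0,0,0,0, 0,0,0,0,0,0,0]
[0,0,0,0,0,0,0, 0,0,0,0,0,0,0, 0,0,0,0,0,0,0, 0,0,0,0,0,0,0, 0,0,0,0,0,0,0]
[0,0,0,0,0,0,0, 0,0,0,-3.94,0,0,0, 0,0,0,-3.94,0,0,0, 0,0,0,-3.93,0,0,0, 0,0,0,-3.94,0,0,0]
[0,0,0,0,0,0,0, 0,0,0,0,0,0,0]
```

Emit:
move_arm(series=[4.5,0,0.03,4,0,0,0,4.5,0,0.04,4,0,0,0,4.5,0,0.03,4,0,0,0,4.5,0,0.02,3.5,0,0,0,4.5,0,0,0,0,0,0])

```text
time: 49.85
tool_pos: [0.4463, 0.4105, 0.0623]
tcp_rot: [-0.144, -3.133, 0.008]
wrist_force: [-0.4, -0.0, 1.5]
width: 0.529
grip_force: 0.0
```

Emit:
move_arm(series=[4.5,0,0,0,0,0,0,4.5,0,0,0,0,0,0,4.5,0,0,0,0,0,0])

```text
time: 50.22
tool_pos: [0.4491, 0.4146, 0.0679]
tcp_rot: [0.141, 3.135, 0.004]
wrist_force: [0.5, 1.0, 0.6]
width: 0.522
grip_force: 0.0
```

```bash
python3 - <<'E'
from fit import *
np.set_printoptions(precision=4,suppress=True)
st();c,im=snap('wrist','w8.png')
for tb in (45,60):
    import fit as F;F.TB=tb
    print(fit([(c,im)],[box(.04,.026,-.024,.016)],(.448,.4125,-5.2),.024,black,m=6))
plan([(.448,.4125,.0125,84.8,4.5,.8,5)])
cv2.imwrite('pics/w8z.png',cv2.cvtColor(im,cv2.COLOR_RGB2BGR))
print(proj(c,[[.448,.4125,.04],[.5525,.403,.024],[.3434,.422,.024]]))
E
```

```text
t50.23 pos [0.4491 0.4146 0.0679] ty 84.84 tilt [0.0032 0.0025] F [0.5 1.  0.6] w 0.522 gf 0.0 q [ 0.7   0.3   1.9  -0.    0.94 -0.78]
(array([ 0.4735,  0.4088, -6.9314]), np.float64(773.708984375))
(array([ 0.4487,  0.4117, -5.2496]), np.float64(494.984375))
[4.5,0.01,-0.03,0.79,0,0,0, 4.5,0.01,-0.03,0.79,0,0,0, 4.5,0.01,-0.03,0.79,0,0,0, 4.5,0.01,-0.03,0.78,0,0,0, 4.5,0.01,-0.03,0.79,0,0,0]
[4.5,0.01,-0.03,0.78,0.1,0.1,0, 4.5,0.02,-0.03,0.79,0,0,0, 4.5,0,0,0,0,0,0, 4.5,0,0,0,0,0,0, 4.5,0,0,0,0,0,0]
[4.5,0,0,0,0,0,0, 4.5,0,0,0,0,0,0]
[[319.7809 243.8224]
 [320.2242 393.5086]
 [319.5075  13.9099]]
```

View pics/w8z.png

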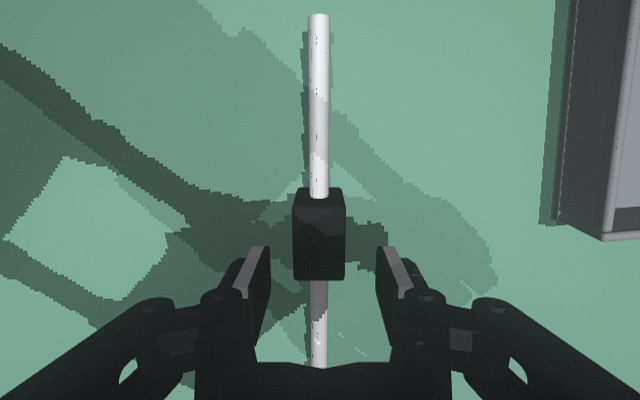

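Emit:
move_arm(series=[4.5,0.01,-0.03,0.79,0,0,0,4.5,0.01,-0.03,0.79,0,0,0,4.5,0.01,-0.03,0.79,0,0,0,4.5,0.01,-0.03,0.78,0,0,0,4.5,0.01,-0.03,0.79,0,0,0])

```text
time: 50.9
tool_pos: [0.4472, 0.4122, 0.0258]
tcp_rot: [0.141, 3.138, 0.0]
wrist_force: [0.3, 0.2, -0.6]
width: 0.526
grip_force: 0.0
```

Emit:
move_arm(series=[4.5,0.01,-0.03,0.78,0,0,0,4.5,0.02,-0.03,0.5,0,0,0,4.5,0,0,0,0,0,0,4.5,0,0,0,0,0,0,4.5,0,0,0,0,0,0])

```text
time: 51.52
tool_pos: [0.4474, 0.4121, 0.0143]
tcp_rot: [0.141, 3.137, 0.002]
wrist_force: [-0.6, -0.9, -0.7]
width: 0.529
grip_force: 0.0
```

Emit:
move_arm(series=[4.5,0,0,0.1,0,0,0,0,0,0,0,0,0,0,0,0,0,0,0,0,0,0,0,0,0,0,0,0,0,0,0,0,0,0,0], grip_force=60)

```text
time: 52.15
tool_pos: [0.4473, 0.412, 0.0131]
tcp_rot: [0.141, 3.137, 0.001]
wrist_force: [0.1, -0.1, 2.1]
width: 0.299
grip_force: 59.4
```

Emit:
move_arm(series=[0,0,0,0,0,0,0,0,0,0,0,0,0,0])

```text
time: 52.4
tool_pos: [0.4473, 0.412, 0.0131]
tcp_rot: [0.141, 3.137, 0.001]
wrist_force: [1.1, 1.0, 2.8]
width: 0.296
grip_force: 59.4
```

```bash
python3 -c "
from h import *
st()
plan([(.448,.4125,.17,84.8,0,4,2),(.5214,-.0121,.18,5.3,0,5,6)])"
```

```text
t52.40 pos [0.4473 0.412  0.0131] ty 84.84 tilt [0.0011 0.0007] F [1.1 1.  2.8] w 0.296 gf 59.4 q [ 0.7   0.37  1.93 -0.    0.84 -0.78]
[0,-0.02,0.02,-3.92,0,0,0, 0,-0.02,0.02,-3.92,0,0,0, 0,-0.02,0.01,-3.93,0,0,0, 0,-0.02,0.02,-3.92,0,0.1,0, 0,0,0,0,0,0,0]
[0,0,0,0,0,0,0, 0,-1.24,-4.63,-0.12,0,0,8.8, 0,-1.93,-4.38,-0.12,0,0,8.8, 0,-2.58,-4.03,-0.11,0,0,8.8, 0,-3.16,-3.59,-0.12,0,0,8.9]
[0,-3.68,-3.06,-0.11,0,0,8.8, 0,-4.11,-2.46,-0.12,0,0,8.9, 0,-4.44,-1.8,-0.11,0,0,8.8, 0,-4.66,-1.1,-0.12,0,0,8.9, 0,-4.77,-0.36,-0.11,0,-0.1,8.8]
[0,0,0,0,0,0,0, 0,0,0,0,0,0,0, 0,0,0,0,0,0,0, 0,0,0,0,0,0,0, 0,0,0,0,0,0,0]
[0,0,0,0,0,0,0]
```

Emit:
move_arm(series=[0,0,0,-3.92,0,0,0,0,0,0,-3.92,0,0,0,0,0,0,-3.93,0,0,0,0,0,0,-3.92,0,0,0,0,0,0,0,0,0,0])

```text
time: 53.02
tool_pos: [0.4487, 0.4132, 0.1732]
tcp_rot: [0.141, 3.133, 0.008]
wrist_force: [0.5, 0.4, -1.7]
width: 0.3
grip_force: 59.5
```

Emit:
move_arm(series=[0,0,0,0,0,0,0,0,-1.24,-4.63,-0.12,0,0,8.8,0,-1.93,-4.38,-0.12,0,0,8.8,0,-2.58,-4.03,-0.11,0,0,8.8,0,-3.16,-3.59,-0.12,0,0,8.9])

```text
time: 53.65
tool_pos: [0.4778, 0.2209, 0.1712]
tcp_rot: [-1.092, -2.942, 0.005]
wrist_force: [0.2, 0.7, -2.9]
width: 0.3
grip_force: 59.7
```

Emit:
move_arm(series=[0,-3.68,-3.06,-0.11,0,0,8.8,0,-4.11,-2.46,-0.12,0,0,8.9,0,-4.44,-1.8,-0.11,0,0,8.8,0,-4.66,-1.1,-0.12,0,0,8.9,0,-4.77,-0.36,-0.11,0,0,8.8])

```text
time: 54.28
tool_pos: [0.5185, -0.0142, 0.177]
tcp_rot: [-2.119, -2.314, 0.004]
wrist_force: [0.8, -0.2, -2.2]
width: 0.293
grip_force: 59.8
```

Emit:
move_arm(series=[0,0,0,0,0,0,0,0,0,0,0,0,0,0,0,0,0,0,0,0,0,0,0,0,0,0,0,0,0,0,0,0,0,0,0])

```text
time: 54.9
tool_pos: [0.5203, -0.012, 0.18]
tcp_rot: [2.114, 2.324, 0.001]
wrist_force: [0.3, -0.2, -2.2]
width: 0.295
grip_force: 59.7
```

```bash
python3 -c "
from h import *
st()
plan([(.5214,-.0114,.12,5.4,0,2,5),(.5214,-.0114,.0695,5.4,0,.6,4)])"
```

```text
t54.90 pos [ 0.5203 -0.012   0.18  ] ty 5.43 tilt [0.0008 0.0004] F [ 0.3 -0.2 -2.2] w 0.295 gf 59.7 q [-0.07  0.02  2.    0.    1.13 -0.17]
[0,0.01,0.03,1.5,0,0,0, 0,0.01,0.03,1.5,0,0,0, 0,0.01,0.02,1.5,0,0,0, 0,0.02,0.03,1.5,0,0,0, 0,0,0,0,0,0,0]
[0,0,0,0,0,0,0, 0,0,0,0,0,0,0, 0,0,0,0,0,0,0, 0,0,0,0,0,0,0, 0,0,0,0.56,0,0,0]
[0,0,0,0.56,0,0,0, 0,0,0,0.56,0,0,0, 0,0,0,0.56,0,0,0, 0,0,0,0.56,0,0,0, 0,0,0,0.56,0,0,0]
[0,0,0,0.56,0,0,0, 0,0,0,0.57,0,0,0, 0,0,-0.01,0.56,0,0,0, 0,0,0,0,0,0,0, 0,0,0,0,0,0,0]
[0,0,0,0,0,0,0, 0,0,0,0,0,0,0]
```

Emit:
move_arm(series=[0,0.01,0.03,2,0,0,0,0,0.01,0.03,2,0,0,0,0,0.01,0.02,2,0,0,0,0,0.02,0.03,1.5,0,0,0,0,0,0,0,0,0,0])

```text
time: 55.52
tool_pos: [0.5204, -0.0119, 0.1037]
tcp_rot: [-2.114, -2.322, 0.002]
wrist_force: [0.3, -0.3, -1.6]
width: 0.296
grip_force: 59.8
```

Emit:
move_arm(series=[0,0,0,0,0,0,0,0,0,0,0,0,0,0,0,0,0,0,0,0,0,0,0,0,0,0,0,0])

```text
time: 56.02
tool_pos: [0.5218, -0.0122, 0.1054]
tcp_rot: [2.115, 2.322, 0.002]
wrist_force: [0.0, 1.0, -2.1]
width: 0.294
grip_force: 59.8
```

```bash
python3 - <<'E'
from fit import *
st()
c,im=snap('wrist','w9.png');np.savez('w9.npz',K=c[0],R=c[1],t=c[2])
u=np.array([-.0924,.9957]);u/=np.linalg.norm(u);s=read_state()['tool_pos']
print('rod end + , -',proj(c,[[*(s[:2]+u*.105),s[2]+.011],[*(s[:2]-u*.105),s[2]+.011]]))
print('lug, saddle',proj(c,[[.5099,.1074,.098],[.5254,-.0521,.092]]))
q=proj(c,[[.5254,-.0521,.092]])[0].astype(int);q=np.clip(q,[60,60],[580,340])
p=proj(c,[[.5099,.1074,.098]])[0].astype(int);p=np.clip(p,[60,60],[580,340])
print(q,p)
cr=lambda q:cv2.resize(im[q[1]-60:q[1]+60,q[0]-60:q[0]+60],None,fx=3,fy=3,interpolation=cv2.INTER_CUBIC)
cv2.imwrite('pics/z8.png',cv2.cvtColor(np.hstack([cr(q),cr(p)]),cv2.COLOR_RGB2BGR))
for n,y,h in(('lug',(.5099,.1074,5.3),.066),('saddle',(.5254,-.0521,5.3),.060)):
    print(n,fit([(c,im)],[box(.036,.012,0,h)],y,.032,gray,m=6))
E
```

```text
t56.02 pos [ 0.5218 -0.0122  0.1054] ty 5.34 tilt [0.0014 0.0004] F [ 0.   1.  -2.1] w 0.294 gf 59.8 q [-0.07  0.1   2.06  0.    0.98 -0.16]
rod end + , - [[323.60130709 -27.41808317]
 [323.08120302 487.2210408 ]]
lug, saddle [[321.50341745 -59.10613186]
 [323.11718811 333.24458236]]
[323 333] [321  60]
lug (array([0.50985302, 0.10750086, 5.40058112]), np.float64(227.0390625))
saddle (array([ 0.52441391, -0.05357854,  6.89459229]), np.float64(2491.6796875))
```

Emit:
move_arm(series=[0,0,0,0.6,0,0,0,0,0,0,0.6,0,0,0,0,0,0,0.6,0,0,0,0,0,0,0.6,0,0,0,0,0,0,0.6,0,0,0])

```text
time: 56.7
tool_pos: [0.5215, -0.0121, 0.0745]
tcp_rot: [2.115, 2.322, 0.001]
wrist_force: [-0.4, -0.4, -2.1]
width: 0.298
grip_force: 59.8
```

Emit:
move_arm(series=[0,0,0,0.6,0,0,0,0,0,0,0,0,0,0,0,0,0,0,0,0,0,0,0,0,0,0,0,0])

```text
time: 57.2
tool_pos: [0.5219, -0.0122, 0.0694]
tcp_rot: [2.115, 2.322, 0.002]
wrist_force: [-0.3, 0.4, -2.0]
width: 0.297
grip_force: 59.7
```

```bash
python3 -c "
from h import *
st()
plan([(.5178,.0284,.0695,5.35,0,.8,5)])"
```

```text
t57.20 pos [ 0.5219 -0.0122  0.0694] ty 5.35 tilt [0.0015 0.0003] F [-0.3  0.4 -2. ] w 0.297 gf 59.7 q [-0.07  0.15  2.09  0.    0.91 -0.16]
[0,0.68,0,0,0,0,0, 0,0.68,-0.01,0,0,0,0, 0,0.68,0,0,0,0,0, 0,0.68,-0.01,0,0,0,0, 0,0.68,0,-0.01,0,0,0]
[0,0.68,-0.01,0,0.1,0,0, 0,0,0,0,0,0,0, 0,0,0,0,0,0,0, 0,0,0,0,0,0,0, 0,0,0,0,0,0,0]
[0,0,0,0,0,0,0]
```

Emit:
move_arm(series=[0,0.5,0,0,0,0,0,0,0.5,0,0,0,0,0,0,0.5,0,0,0,0,0,0,0.2,0,0,0,0,0,0,0,0,0,0,0,0])

```text
time: 57.82
tool_pos: [0.5199, 0.005, 0.069]
tcp_rot: [2.115, 2.323, 0.001]
wrist_force: [-0.4, -0.3, -1.5]
width: 0.299
grip_force: 59.8
```

Emit:
move_arm(series=[0,0.5,0,0,0,0,0,0,0.5,0,0,0,0,0,0,0.5,0,0,0,0,0,0,0.5,0,0,0,0,0,0,0.38,-0.02,0,0,0,0])

```text
time: 58.45
tool_pos: [0.5175, 0.0288, 0.0691]
tcp_rot: [2.115, 2.323, 0.001]
wrist_force: [-0.3, 0.1, -1.6]
width: 0.297
grip_force: 59.8
```

Emit:
move_arm(series=[0,0,0,0,0,0,0,0,0,0,0,0,0,0,0,0,0,0,0,0,0])

```text
time: 58.82
tool_pos: [0.5176, 0.0283, 0.069]
tcp_rot: [2.115, 2.322, 0.001]
wrist_force: [0.1, 0.2, -1.5]
width: 0.297
grip_force: 59.8
```

```bash
python3 -c "
from h import *
st()
plan([(.5178,.0284,.0665,5.35,0,.3,3)])"
```

```text
t58.83 pos [0.5176 0.0283 0.069 ] ty 5.33 tilt [0.0008 0.0004] F [ 0.1  0.2 -1.5] w 0.297 gf 59.8 q [ 0.01  0.14  2.09  0.    0.91 -0.09]
[0,0.01,0.02,0.25,0,0,0, 0,0,0,0,0,0,0, 0,0,0,0,0,0,0, 0,0,0,0,0,0,0]
```

Emit:
move_arm(series=[0,0,0,0.1,0,0,0,0,0,0,0.1,0,0,0,0,0,0,0.1,0,0,0,0,0,0,0,0,0,0])

```text
time: 59.32
tool_pos: [0.5174, 0.0284, 0.0659]
tcp_rot: [2.115, 2.322, 0.001]
wrist_force: [-0.5, 0.1, -2.0]
width: 0.297
grip_force: 59.8
```

Emit:
move_arm(series=[0,0,0,0.05,0,0,0,0,0,0,0,0,0,0,3.2,0,0,0,0,0,0,3.8,0,0,0,0,0,0,3.8,0,0,0,0,0,0])

```text
time: 59.95
tool_pos: [0.5178, 0.0285, 0.0658]
tcp_rot: [2.115, 2.322, 0.002]
wrist_force: [1.0, -0.3, 0.2]
width: 0.446
grip_force: 0.0
```

Emit:
move_arm(series=[3.8,0,0,0,0,0,0,3.8,0,0,-1.5,0,0,0,3.8,0,0,-2.5,0,0,0,3.8,0,0,-4,0,0,0,3.8,0,0,-5,0,0,0])

```text
time: 60.58
tool_pos: [0.5167, 0.0284, 0.1969]
tcp_rot: [-2.115, -2.322, 0.0]
wrist_force: [1.8, 0.3, 0.1]
width: 0.444
grip_force: 0.0
```

```bash
python3 -c "
from h import *
st()
plan([(.45,-.22,.25,5.3,0,5,3)])"
```

```text
t60.58 pos [0.5167 0.0284 0.1969] ty 5.35 tilt [-0.0006  0.0004] F [1.8 0.3 0.1] w 0.444 gf 0.0 q [ 0.01 -0.    1.98  0.    1.16 -0.09]
[0,-4.02,-1.49,-0.89,0,0,0, 0,-4.02,-1.49,-0.89,0,0,0, 0,-4.02,-1.49,-0.88,0,0,0, 0,-4.02,-1.5,-0.89,0,0,0, 0,-4.01,-1.49,-0.88,0,0,0]
[0,-4.02,-1.5,-0.89,0,0,0, 0,0,0,0,0,0,0, 0,0,0,0,0,0,0, 0,0,0,0,0,0,0]
```

Emit:
move_arm(series=[0,-4.5,-0.7,-1.5,0,0,0,0,-4.5,-0.7,-1.5,0,0,0,0,-4.5,-0.7,-1.5,0,0,0,0,-4.5,-0.7,-1.5,0,0,0,0,-4.5,-0.7,-1.5,0,0,0])

```text
time: 61.2
tool_pos: [0.5033, -0.2004, 0.2724]
tcp_rot: [2.114, 2.321, 0.002]
wrist_force: [0.9, 0.7, 0.1]
width: -0.001
grip_force: 0.0
```

Emit:
move_arm(series=[0,-4.5,-0.7,-1.5,0,0,0,0,-4.5,-0.7,-1.5,0,0,0,0,-4.5,-0.7,0,0,0,0,0,0,0,0,0,0,0,0,0,0,0,0,0,0])

```text
time: 61.82
tool_pos: [0.4949, -0.3349, 0.3008]
tcp_rot: [-2.116, -2.322, -0.002]
wrist_force: [0.5, 0.5, 0.0]
width: 0.003
grip_force: 0.0
```

```bash
python3 - <<'E'
from fit import *
np.set_printoptions(precision=4,suppress=True)
st();c,im=snap('wrist','w10.png');np.savez('w10.npz',K=c[0],R=c[1],t=c[2])
q=proj(c,[[.44,-.423,.05]])[0];print(q)
t,ti=snap('top','top9.png')
for z in(.0765,.080): print('rod',fit([(t,ti)],ROD,(.5177,.0285,95.3),z,gray,m=6))
print('D',fit([(t,ti)],CASE,(.4016,-.26,63),0))
q=np.clip(q.astype(int),[100,100],[540,300])
a=cv2.resize(im[q[1]-100:q[1]+100,q[0]-100:q[0]+100],(400,400),interpolation=cv2.INTER_CUBIC)
b=cv2.resize(ti[115:225,255:375],None,fx=3.3,fy=3.3,interpolation=cv2.INTER_CUBIC)
o=np.zeros((400,800,3),np.uint8);o[:,:400]=a;o[:b.shape[0],400:400+b.shape[1]]=b
cv2.imwrite('pics/z9.png',cv2.cvtColor(o,cv2.COLOR_RGB2BGR));print('crop origin',q-100)
E
```

```text
t61.83 pos [ 0.4949 -0.3349  0.3008] ty 5.31 tilt [0.0009 0.001 ] F [0.5 0.5 0. ] w 0.003 gf 0.0 q [-0.64  0.09  1.7   0.    1.36 -0.73]
[268.0046 236.606 ]
rod (array([ 0.5159,  0.028 , 95.3329]), np.float64(257.271484375))
rod (array([ 0.5152,  0.0275, 95.2512]), np.float64(258.57421875))
D (array([ 0.4018, -0.2591, 62.4674]), np.float64(64.267578125))
crop origin [168 136]
```

View pics/z9.png

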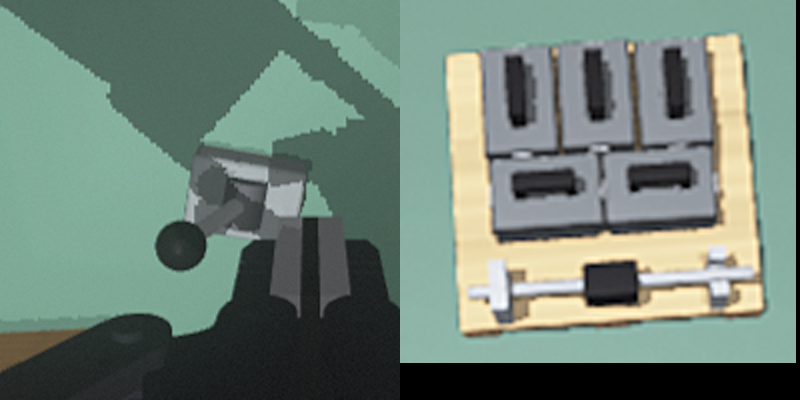

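```bash
python3 - <<'E'
from fit import *
np.set_printoptions(precision=4,suppress=True)
d=np.load('w10.npz');w=(d['K'],d['R'],d['t']);t=cal('top')
def tri(pt,pw):
    Pm=lambda c:c[0]@np.c_[c[1],c[2]]
    X=cv2.triangulatePoints(Pm(t),Pm(w),np.array(pt,float).reshape(2,1),np.array(pw,float).reshape(2,1));X=(X[:3]/X[3])[:,0]
    return X,proj(t,[X])[0]-pt,proj(w,[X])[0]-pw
print(tri(zpx([407,363],410,145),(258,258.5)))
print('dist cam',)
# ball detection by dark blob
for c,f,p in((t,'top9.png',(511,235)),(w,'w10.png',(258,258))):
    im=cv2.imread('pics/'+f);r=25;m=(im.max(2)<70)[p[1]-r:p[1]+r,p[0]-r:p[0]+r].astype(np.uint8)
    n,l,s,ce=cv2.connectedComponentsWithStats(m);k=l[r,r];print(f,k,ce[k]+[p[0]-r,p[1]-r],s[k])
for z in (.03,.04): 
    q=zpx([[328,281],[408,286],[404,398],[325,392]],410,145);print(z,bp(t,q,z)[:,:2].round(4).tolist())
    q=(np.array([[197,147],[309,163],[300,238],[185,224]])/2+[168,136]);print(z,bp(w,q,z)[:,:2].round(4).tolist())
E
```

```text
(array([ 0.4366, -0.4267,  0.0986]), array([ 0.2721, -0.1301]), array([-0.4304, -1.4423]))
dist cam
top9.png 0 [510.5064 234.5422] [   0    0   50   50 2486]
w10.png 2 [258.2542 258.416 ] [ 13  14  25  24 476]
0.03 [[0.4967, -0.4036], [0.4945, -0.4533], [0.4244, -0.447], [0.4272, -0.3986]]
0.03 [[0.434, -0.397], [0.5008, -0.4008], [0.4997, -0.4494], [0.4292, -0.4467]]
0.04 [[0.4949, -0.4005], [0.4927, -0.4497], [0.4231, -0.4436], [0.4259, -0.3955]]
0.04 [[0.4353, -0.3938], [0.5005, -0.3976], [0.4995, -0.445], [0.4306, -0.4423]]
```

```bash
python3 -c "
from h import *
plan([(.392,-.427,.22,-3.7,0,5,3),(.392,-.427,.089,-3.7,0,3,4)])"
```

```text
[0,-2.07,-2.79,2.01,0,0,2.3, 0,-2.18,-2.7,2.01,0,0,2.3, 0,-2.29,-2.62,2.01,0,0,2.2, 0,-2.38,-2.52,2.02,0,0,2.3, 0,0,0,0,0,0,0]
[0,0,0,0,0,0,0, 0,0,0,0,0,0,0, 0,0,0,2.62,0,0,0, 0,0,0,2.62,0,0,0, 0,0,0,2.62,0,0,0]
[0,-0.01,-0.01,2.62,0,0,0, 0,0,0,2.62,0,-0.1,0, 0,0,0,0,0,0,0, 0,0,0,0,0,0,0, 0,0,0,0,0,0,0]
[0,0,0,0,0,0,0]
```

Emit:
move_arm(series=[0,-2.07,-2.79,2,0,0,2.3,0,-2.18,-2.7,2,0,0,2.3,0,-2.29,-2.62,2,0,0,2.2,0,-2.38,-2.52,2,0,0,2.3,0,0,0,0,0,0,0])

```text
time: 62.55
tool_pos: [0.3899, -0.427, 0.2182]
tcp_rot: [-2.291, -2.143, -0.001]
wrist_force: [0.2, 0.5, 0.6]
width: 0.006
grip_force: 0.0
```

Emit:
move_arm(series=[0,0,0,0,0,0,0,0,0,0,2.6,0,0,0,0,0,0,2.6,0,0,0,0,0,0,2.6,0,0,0,0,0,0,2.6,0,0,0])

```text
time: 63.18
tool_pos: [0.3939, -0.4275, 0.1169]
tcp_rot: [2.288, 2.148, 0.002]
wrist_force: [-0.1, 0.2, -0.3]
width: -0.002
grip_force: 0.0
```

Emit:
move_arm(series=[0,0,0,2.6,0,0,0,0,0,0,0,0,0,0,0,0,0,0,0,0,0])

```text
time: 63.55
tool_pos: [0.3934, -0.4282, 0.0918]
tcp_rot: [2.29, 2.147, 0.001]
wrist_force: [0.8, -0.8, 1.2]
width: -0.002
grip_force: 0.0
```

Emit:
move_arm(series=[0,0,1,0,0,0,0,0,0,1,0,0,0,0,0,0,1,0,0,0,0,0,0,1,0,0,0,0,0,0,0.5,0,0,0,0])

```text
time: 64.18
tool_pos: [0.4377, -0.431, 0.0903]
tcp_rot: [2.292, 2.148, 0.001]
wrist_force: [-1.2, -0.4, -0.7]
width: -0.002
grip_force: 0.5
```

```bash
cat > ball.py <<'E'
from fit import *
st();t,im=snap('top','topb.png')
p=(512,235);r=40;m=(im.max(2)<60)[p[1]-r:p[1]+r,p[0]-r:p[0]+r].astype(np.uint8)
n,l,s,ce=cv2.connectedComponentsWithStats(m)
for k in range(1,n):
    if s[k,4]>15: print(ce[k]+[p[0]-r,p[1]-r],s[k],bp(t,[ce[k]+[p[0]-r,p[1]-r]],.097))
E
python3 ball.py
```

```text
t64.17 pos [ 0.4377 -0.431   0.0903] ty -3.73 tilt [0.0009 0.0003] F [-1.2 -0.4 -0.7] w -0.002 gf 0.5 q [-0.82  0.28  1.87  0.    0.99 -0.75]
[517.17509025 224.34837545] [ 27   9  39  48 554] [[ 0.4629661  -0.44169122  0.097     ]]
[533.  210.2] [57 11 10  9 25] [[ 0.4975761  -0.48103333  0.097     ]]
[548.18518519 220.58024691] [72 16  8 20 81] [[ 0.47334274 -0.51526667  0.097     ]]
[498.85185185 227.11111111] [25 29  8 10 27] [[ 0.45557461 -0.39825864  0.097     ]]
[502.09090909 261.57142857] [18 56 25 24 77] [[ 0.37493258 -0.40184036  0.097     ]]
```

Emit:
move_arm(series=[0,0,0.8,0,0,0,0,0,0,0.8,0,0,0,0,0,0,0.8,0,0,0,0,0,0,0.8,0,0,0,0,0,0,0,0,0,0,0])

```text
time: 64.85
tool_pos: [0.4697, -0.4331, 0.0904]
tcp_rot: [2.292, 2.148, 0.002]
wrist_force: [-0.2, -0.3, 0.3]
width: 0.0
grip_force: 0.0
```

Emit:
move_arm(series=[0,0,0.5,0,0,0,0,0,0,0.5,0,0,0,0,0,0,0,0,0,0,0])

```text
time: 65.22
tool_pos: [0.476, -0.4334, 0.09]
tcp_rot: [-2.289, -2.145, 0.004]
wrist_force: [-9.2, -1.1, 3.9]
width: -0.0
grip_force: 4.8
```

Emit:
move_arm(series=[0,0,0.3,0,0,0,0,0,0,0,0,0,0,0])

```text
time: 65.47
tool_pos: [0.4764, -0.4334, 0.0899]
tcp_rot: [-2.285, -2.142, 0.008]
wrist_force: [-16.3, 0.3, 8.3]
width: 0.003
grip_force: 8.6
```

Emit:
move_arm(series=[0,0,0.3,0,0,0,0,0,0,0,0,0,0,0])

```text
time: 65.72
tool_pos: [0.4768, -0.4334, 0.0899]
tcp_rot: [-2.282, -2.14, 0.012]
wrist_force: [-24.7, 1.1, 12.9]
width: -0.001
grip_force: 12.6
```

Emit:
move_arm(series=[0,0,-1.5,0,0,0,0,0,0,-2.5,-1,0,0,0,0,0,-1,-4,0,0,0,0,0,0,-5,0,0,0,0,0,0,-5,0,0,0])

```text
time: 66.35
tool_pos: [0.4349, -0.4308, 0.2419]
tcp_rot: [2.292, 2.146, 0.002]
wrist_force: [-0.6, 0.1, 0.1]
width: -0.001
grip_force: 0.0
```

Emit:
move_arm(series=[0,3,-2,-4,0,0,0,0,5,-1,-2,0,0,0,0,5,0,0,0,0,0,0,5,0,0,0,0,0,0,5,0,0,0,0,0])

```text
time: 66.97
tool_pos: [0.4202, -0.1979, 0.301]
tcp_rot: [2.292, 2.145, 0.004]
wrist_force: [0.8, 0.5, -0.9]
width: -0.003
grip_force: 0.0
```

Emit:
move_arm(series=[0,5,0,0,0,0,0,0,5,0,0,0,0,0,0,5,0,0,0,0,0,0,0,0,0,0,0,0,0,0,0,0,0,0,0])

```text
time: 67.6
tool_pos: [0.4299, -0.0498, 0.3007]
tcp_rot: [2.291, 2.148, 0.002]
wrist_force: [0.4, 1.7, -0.0]
width: 0.001
grip_force: 0.0
```

```bash
python3 ball.py; python3 - <<'E'
from fit import *
np.set_printoptions(precision=4,suppress=True)
im=cv2.imread('pics/topb.png')[...,::-1];t=cal('top')
c,s=snap('side','sb.png')
P=np.array([.6062,.0372]);a=np.radians(5.2);M=np.array([[np.cos(a),np.sin(a)],[-np.sin(a),np.cos(a)]])
for n,x0 in(('L2',(.6555,.1,6)),('B1',(.6607,.0422,5.2)),('C0',(.666,-.0158,5.2)),('L3',(.5923,-.0068,95.2)),('A4',(.5847,.079,95.2))):
    r=fit([(t,im)],HAN,x0,.032,black,m=5);print(n,r[0],M@(r[0][:2]-P))
print('D',fit([(t,im)],CASE,(.4018,-.259,62.5),0))
print('rod',fit([(t,im)],ROD,(.516,.028,95.3),.0765,gray,m=6))
m=(s.max(2)<50).astype(np.uint8)[320:400,320:400];n,l,q,ce=cv2.connectedComponentsWithStats(m)
print([ (ce[k]+[320,320],q[k,4]) for k in range(1,n) if q[k,4]>20], proj(c,[[.4366,-.4267,.0986],[.505,-.431,.09],[.513,-.431,.09]]))
E
```

```text
t67.60 pos [ 0.4299 -0.0498  0.3007] ty -3.69 tilt [ 0.0019 -0.0002] F [ 0.4  1.7 -0. ] w 0.001 gf 0.0 q [-0.17 -0.25  2.01  0.    1.38 -0.11]
[511.5        209.01282051] [35  9 10 10 78] [[ 0.4994736  -0.43031009  0.097     ]]
L2 [0.6532 0.0997 6.4441] [0.0525 0.0579]
B1 [0.6591 0.0425 6.0537] [0.0532 0.0005]
C0 [ 0.668  -0.0156  4.5051] [ 0.0568 -0.0582]
L3 [ 0.6416  0.0745 60.8   ] [0.0387 0.034 ]
A4 [ 0.5832  0.0774 95.0083] [-0.0193  0.0421]
D (array([ 0.4019, -0.2598, 62.5841]), np.float64(52.849609375))
rod (array([ 0.511 ,  0.0249, 90.9171]), np.float64(398.1484375))
[(array([383.6446, 348.5455]), np.int32(121))] [[349.7842 355.3991]
 [385.2659 347.2258]
 [389.209  345.7613]]
```

Emit:
move_arm(series=[0,5,0,0,0,0,0,0,5,0,0,0,0,0,0,5,0,0,0,0,0,0,5,0,0,0,0,0,0,5,0,0,0,0,0])

```text
time: 68.32
tool_pos: [0.4469, 0.2, 0.3006]
tcp_rot: [2.295, 2.144, 0.002]
wrist_force: [0.5, -0.0, 0.6]
width: -0.002
grip_force: 0.0
```

Emit:
move_arm(series=[0,5,0,0,0,0,0,0,5,0,0,0,0,0,0,5,0,0,0,0,0,0,0,0,0,0,0,0,0,0,0,0,0,0,0])

```text
time: 68.95
tool_pos: [0.4565, 0.3481, 0.3001]
tcp_rot: [2.294, 2.146, -0.001]
wrist_force: [-0.8, -0.3, 0.4]
width: -0.003
grip_force: 0.0
```

```bash
python3 survey.py L2 L3 A4 B1 C0 D | grep -v palf; python3 - <<'E'
from fit import *
np.set_printoptions(precision=4,suppress=True)
t,im=snap('top','topf.png');c=cal('side')
print('rod',fit([(t,im)],ROD,(.516,.028,95.3),.0765,gray,m=6))
Pm=lambda c:c[0]@np.c_[c[1],c[2]]
def tri(pt,ps):
    X=cv2.triangulatePoints(Pm(t),Pm(c),np.array(pt,float).reshape(2,1),np.array(ps,float).reshape(2,1));return (X[:3]/X[3])[:,0]
print('ball now',tri((511.5,209.0),(383.64,348.5)))
s0=cv2.imread('pics/side0.png');m=(s0.max(2)<50).astype(np.uint8)[320:400,320:400];n,l,q,ce=cv2.connectedComponentsWithStats(m)
k=max(range(1,n),key=lambda k:q[k,4]);print(ce[k]+320,q[k,4])
t0=cv2.imread('pics/top0.png');m=(t0.max(2)<50).astype(np.uint8)[200:260,490:540];n,l,q,e2=cv2.connectedComponentsWithStats(m)
k2=max(range(1,n),key=lambda k:q[k,4]);print('ball start',e2[k2]+[490,200],q[k2,4],tri(e2[k2]+[490,200],ce[k]+320))
E
```

```text
t68.95 pos [0.4565 0.3481 0.3001] ty -3.83 tilt [ 0.     -0.0009] F [-0.8 -0.3  0.4] w -0.003 gf 0.0 q [ 0.61  0.04  1.75 -0.    1.35  0.68]
D [ 0.4016 -0.2597 63.3323] 54  
handles
L2 [0.6524 0.0993 7.3822] 27 [0.0516 0.0577]
L3 [ 0.5904 -0.0071 94.9347] 32 [-0.0198 -0.0427]
A4 [ 0.5832  0.0774 95.0083] 34 [-0.0193  0.0421]
B1 [0.6591 0.0423 5.8574] 28 [0.0532 0.0003]
C0 [ 0.6615 -0.0161  4.1633] 26 [ 0.0502 -0.0581]
rod (array([ 0.5158,  0.028 , 95.2173]), np.float64(254.216796875))
ball now [ 0.5008 -0.4325  0.0907]
[349.8296 355.9852] 135
ball start [511.443  235.3797] 79 [ 0.4366 -0.4269  0.0969]
```

```bash
python3 -c "
from workcell import *
print(finish_job())"
```

```text
the job is handed in; nothing more can be done
None
```

The job is handed in: all five outlines are filled with one spare left on the table, the rod runs through the eyelet into the saddle, centred to about 1 mm, and the lever was pushed to its stop. Two pallet cases had to be moved: the one at place3 stood crosswise, so I turned it 90° in place, and the one at place2 had been shoved about 11 mm after a neighbouring case was displaced, so I set it back.

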